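Smoked lid off the barbed hook and into the meter slot

ROBOT

A 6-joint arm with a two-finger parallel gripper is mounted at the origin on the work surface. World frame = base frame: x ahead of the robot, y to its left, z up, the work surface at z = 0. Lengths are in m, angles in rad, forces in N, time in s.
With the tool pointing down it reaches from about 0.35 to 0.975 m from the base axis. Payload 4.9 kg.
Tool frame: the origin (TCP) lies on the centre line of the jaws, within the pads' length; the fingertips stand 14 mm ahead of it and the grasp point (between the pads) lies 5 mm behind it; z points along the fingers, y is the line along which they close (so a half turn about z gives the same grasp; the last joint's range is limited). The gripper opens to 85 mm and grips with 20 to 120 N. Pads are 22 mm wide; open, the fingers measure 114 mm over their backs; the gripper's body (76 mm by 85 mm) begins 54 mm behind the grasp point. The pads swing forward as they close: fully open they stand 13 mm farther back than shut.
Start: joints at [-1.343, 0.053, 1.613, -0, 1.476, -0.119], TCP at [0.212, -0.588, 0.245] pointing down, gripper open.
Joint ranges: [-3.01, 3.01], [-1.01, 2.22], [0.06, 2.58], [-1.02, 4.17], [0.09, 2.62], [-3.14, 3.14]. Speed limits (rad/s): [2.57, 2.57, 3.14, 3.14, 3.14, 3.14].

INTERFACE

Orientations are given as a unit quaternion [w, x, y, z].
In Python, from plant import * gives the robot as it stands.
- The arm moves only by the tool send_rows, never from a script. Its argument "steps" is a list of rows, each an object with "translation": the shift along the tool's x, y, z in cm, a list of three; "delta_rot": the turn, a rotation vector about the tool's x, y, z in rad, a list of three; "jaw": the finger opening in cm, from 0 to 8.54. In form: [{"translation": [dx, dy, dz], "delta_rot": [rx, ry, rz], "jaw": jaw}, ...]. A call has exactly 8 rows; each row is the pose to reach, as a shift and turn from the pose commanded when the call began, along the tool's axes at that moment; what a row does not reach only later rows make up. A row lasts 1/10 s, in which the tool goes at most 50 mm and 8.59 degrees, less where a joint would pass 70% of its speed; a pose out of reach is approached as far as the arm can. A call with a gripper value outside its range is refused whole. The fingers move at their own pace and stop on an object; the grip force is fixed at half the most. Time passes only in rows, so rows that repeat a pose let the fingers close, or fill a call up. It gives the time, the measured TCP pose, the force, the opening and the grip force at its end, in the units of the state.
- state(): the state, without advancing time (a new reading comes with each control period).
- grab_frame(name): name is "scene" or "top" or "wrist"; returns a dict with "pixels" (400x640x3 uint8, blue, green, red), "range_z" (400x640 float32, m along the optical axis (not along the pixel's ray), 0 where there is no reading), "fx", "fy", "cx", "cy" (pixels), "rvec" (rotation vector, rad) and "tvec" (3), from world to camera coordinates, as OpenCV has them. Camera axes: x right, y down, z forward; pixel columns grow to the right and rows downward; lengths in m; the calibration is good to about 2 mm. A picture is of the moment at which its call begins.
- job_done(): hands the job in; it is judged then, once.
The state is a dict: "time": time; "joint_pos": joint angles; "joint_vel": joint speeds; "joint_efforts": joint torques, N m; "tool_pos": TCP position; "tool_rot": TCP orientation; "contact_force": force on the tool from outside, world axes, zero at the start; "ft_torque": the same for the moment, N m; "gripper_width": opening from 0.0 (shut) to 1.0 (fully open); "grasp_force": force on a finger pad.
Only numpy, scipy, OpenCV 4.12 (cv2) and the standard library are available. Lean on these libraries where they do the work, as an engineer would, in place of code of your own. Each camera call takes 0.05 s, during which the arm holds its last target. There are 200 camera calls.

TASK

Take the smoked acrylic lid off its barbed hook: raise it, tilt it and work it back over the barb by feel, gently, without straining the springy hook or letting the lid fall. Then stand the lid upright in the slot on top of the moisture meter, fully home, and let go, leaving everything else where it is.

Things in the scene. Friction and masses are not known exactly. Their poses are not given: they have to be found in the camera images.
- lid_center (a point): centre of the smoked acrylic lid, a plate 8 mm thick (its x), 124 mm wide (y), 100 mm high (z, up), 0.10 to 0.17 kg, the same both ways round. It hangs loosely upright on the hook. Solid beside its window: pinch it across the thickness from above at a top corner, about 40 mm to the side of its centre line, where the fingers pass beside the hook.
- lid_window (a point): centre of the lid's window, 25 mm above the lid's centre; axes as the lid's. The window goes right through, 24 mm wide (y) and 22 mm high (z); above it a 14 mm high strip up to the lid's top edge, which at the start rests on the hook's shank.
- hook_stand: steel stand of the barbed hook, fixed; origin on the counter straight below the hook's foot, x the way the hook points, z up. Base plate x -45 to 75, y -50 to 50, 12 mm thick; upright 36 mm wide, x -16 to 3, 200 mm high; the hook's bar may stick out 50 mm behind it. Lid (or gripper) and hook may press on each other by at most 12 N.
- hook_foot (a point): where the hook leaves the upright, on its top face; axes as the stand's. Bar 10 mm wide (y), 6 thick: a level shank along x (top at z 0), then a bend, 44 to 80 mm out (set anew each time, not reported: feel or see it). There it turns up and outwards, 55 degrees from level, for 30 mm; its end, 23 mm above the shank, has a barb jutting 6 mm back towards the upright.
- upright: the upright that carries the hook is sprung: it pivots about y at this origin, 150 mm above the counter, and springs back; about 5 N per mm along x at the hook's tip, 4 (tip) to 20 (where the lid hangs) up or down. Held level the lid cannot pass the barb. Tilted 25 to 32 degrees, top leaning back to the upright, foot swung out along x, its window passes round the bend and up off the end with 2 to 3 mm to spare.
- meter_slot (a point): middle of the slot's floor, on the deck of the beige meter (240 x 260 mm, deck 110 mm high, fixed); z up, y along the slot, x across. 11 mm wide, 130 mm long between closed ends, walls 20 mm high, then lips flaring out up to 27 mm. The lid's lower edge goes in, either way round; it may lean a little. Press on the meter by at most 35 N.
- cup_center (a point): galvanized hopper cup standing on the meter's deck: open tapered cup, 68 mm across the rim, 70 mm high; point half-way up. Bystander.
- scoop: yellow plastic scoop on the counter, about 165 mm long, 34 mm high; origin on its underside. Bystander.
- weight: steel calibration weight, 38 mm across, 54 mm high; origin under its centre. Bystander.
- jar: glass sample jar with steel cap, 64 mm across, 90 mm high; origin under its centre. Bystander.
- brush: hand brush lying on the counter; origin on its underside. Bystander.
- pan: shallow metal sample pan, 110 mm across, 30 mm high; origin under its centre. Bystander.
- tally: grey counter box, 130 x 85 x 22 mm; origin under its centre. Bystander.
There are look-alikes about, which are no part of the job. Leave any purple or yellow look-alike of the part that bears lid_center alone.

How it is judged:
By the outcome, as a careful person would: the job done as asked, in the order asked, and still so for the second after the job is handed in, with the robot touching nothing.
It also fails if it takes over 67 s, if anything falls off the work surface, if the arm or the gripper's body presses on something with over 40 N, if the wrist force passes 120 N, or if a joint passes its speed limit or range.

## Working session

There is one attempt and no reset: what is moved stays moved. The work goes in short steps, Python scripts to look and compute and a tool call to move; the robot and the scene stay as the last step left them, time stands still between calls to the robot, and variables do not carry over. Pictures are saved under pics/ and viewed, at most 10 in all, crops included, and the job is handed in when it is done.

Besides the shell and the picture viewer there is one more tool, called after "Request:" by a JSON object that holds its "fn" and its "kwargs", one argument or row to a line. send_rows: Moves the arm, as the interface text tells. Its arguments: {"type":"object","properties":{"steps":{"type":"array","items":{"type":"object","properties":{"translation":{"type":"array","items":{"type":"number"}},"delta_rot":{"type":"array","items":{"type":"number"}},"jaw":{"type":"number"}}}}},"required":["steps"]}

```bash
mkdir -p pics; cat > h.py <<'E'
from plant import *
import numpy as np, cv2
from scipy.spatial.transform import Rotation as R
def snap(n):
    f=grab_frame(n); np.savez('%s.npz'%n,**f); return f
def load(n): return dict(np.load('%s.npz'%n))
def pts(f):
    z=f['range_z']; v,u=np.mgrid[:z.shape[0],:z.shape[1]]
    c=np.stack([(u-f['cx'])/f['fx']*z,(v-f['cy'])/f['fy']*z,z],-1)
    M=cv2.Rodrigues(f['rvec'])[0]
    return (c-f['tvec'].reshape(3))@M
def proj(f,p):
    return cv2.projectPoints(np.array(p,float).reshape(-1,3),f['rvec'],f['tvec'],np.array([[f['fx'],0,f['cx']],[0,f['fy'],f['cy']],[0,0,1.]]),None)[0].reshape(-1,2)
def show(): 
    s=state()
    for k,v in s.items(): print(k,np.round(v,4))
E
python3 - <<'E'
from h import *
for n in ['scene','top']:
    f=snap(n); cv2.imwrite('pics/%s0.png'%n,f['pixels'])
show()
E
```

```text
time 0.1
joint_pos [-1.343   0.0533  1.6142 -0.      1.476  -0.119 ]
joint_vel [ 0.0006  0.0002 -0.0024 -0.0027 -0.0004 -0.0014]
joint_efforts [ 7.00000e-04 -3.94901e+01 -3.71363e+01 -0.00000e+00  4.00000e-03
  0.00000e+00]
tool_pos [ 0.2123 -0.5873  0.2442]
tool_rot [-9.000e-04  9.850e-01  1.725e-01 -1.000e-04]
contact_force [ 0.4764  0.0317 -0.5526]
ft_torque [-0.0193 -0.0191 -0.0084]
grasp_force 0.0
gripper_width 0.9985
```

View pics/scene0.png

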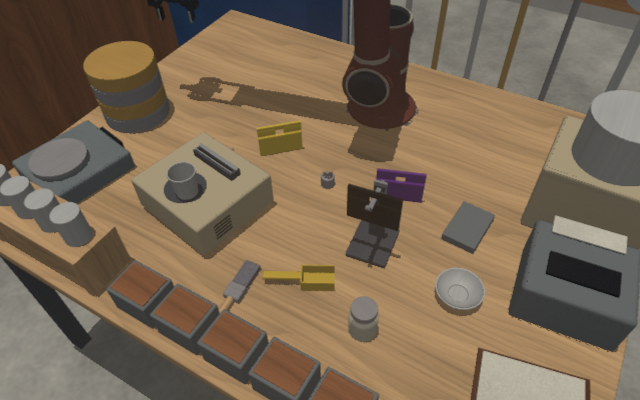

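View pics/top0.png

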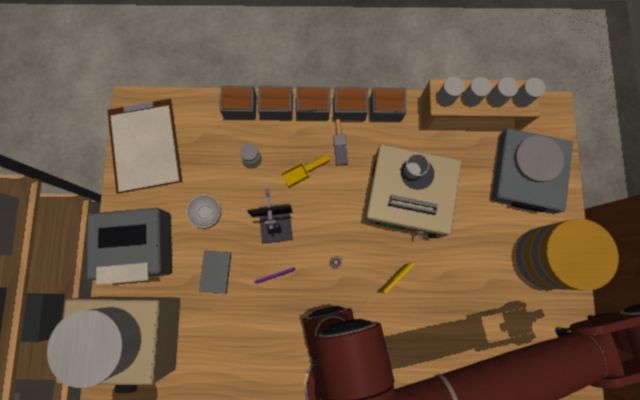

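The smoked lid is at scene (374,206) and top (270,211). The look-alikes are the purple plate at scene (400,184) and the yellow plate at scene (280,138), and neither is the target. Meter slot is at scene (217,160), top (412,205). Next I'll check close crops and measure.

```bash
python3 - <<'E'
from h import *
a=load('scene'); b=load('top')
c1=cv2.resize(a['pixels'][150:280,320:450],None,fx=4,fy=4,interpolation=cv2.INTER_CUBIC)
c2=cv2.resize(b['pixels'][175:255,235:315],None,fx=6.5,fy=6.5,interpolation=cv2.INTER_CUBIC)
c1=cv2.convertScaleAbs(c1[:,:400],alpha=1.6,beta=20); c2=cv2.convertScaleAbs(c2[:,:400],alpha=1.6,beta=20)
cv2.imwrite('pics/c.png',np.hstack([c1,c2]))
for n,f in (('scene',a),('top',b)):
    P=pts(f); M=cv2.Rodrigues(f['rvec'])[0]; print(n,'cam',-M.T@f['tvec'].reshape(3),f['fx'])
    L={'scene':[(360,200),(390,215),(352,215),(375,185),(372,200),(375,245),(217,160),(205,155),(235,172),(182,180),(240,200)],
       'top':[(255,212),(270,210),(290,209),(267,192),(275,230),(268,240),(412,205),(392,202),(433,208),(418,172),(400,220)]}[n]
    for u,v in L: print((u,v),np.round(P[v,u],3))
E
```

```text
scene cam [1.21376736 0.50855323 1.01927081] 513.4422694908959
(360, 200) [0.525 0.189 0.171]
(390, 215) [0.514 0.259 0.15 ]
(352, 215) [0.526 0.172 0.11 ]
(375, 185) [0.489 0.207 0.196]
(372, 200) [0.529 0.22  0.193]
(375, 245) [0.509 0.229 0.013]
(217, 160) [ 0.539 -0.209  0.119]
(205, 155) [ 0.548 -0.238  0.13 ]
(235, 172) [ 0.558 -0.137  0.127]
(182, 180) [ 0.642 -0.234  0.126]
(240, 200) [ 0.611 -0.087  0.103]
top cam [0.31890318 0.08891631 1.42182437] 436.6391752197718
(255, 212) [0.503 0.261 0.195]
(270, 210) [0.51  0.218 0.196]
(290, 209) [0.516 0.163 0.179]
(267, 192) [0.559 0.227 0.21 ]
(275, 230) [0.465 0.212 0.087]
(268, 240) [0.319 0.089 1.422]
(412, 205) [ 0.544 -0.204  0.11 ]
(392, 202) [ 0.553 -0.144  0.109]
(433, 208) [ 0.535 -0.267  0.115]
(418, 172) [ 0.647 -0.225  0.114]
(400, 220) [ 0.498 -0.168  0.107]
```

View pics/c.png

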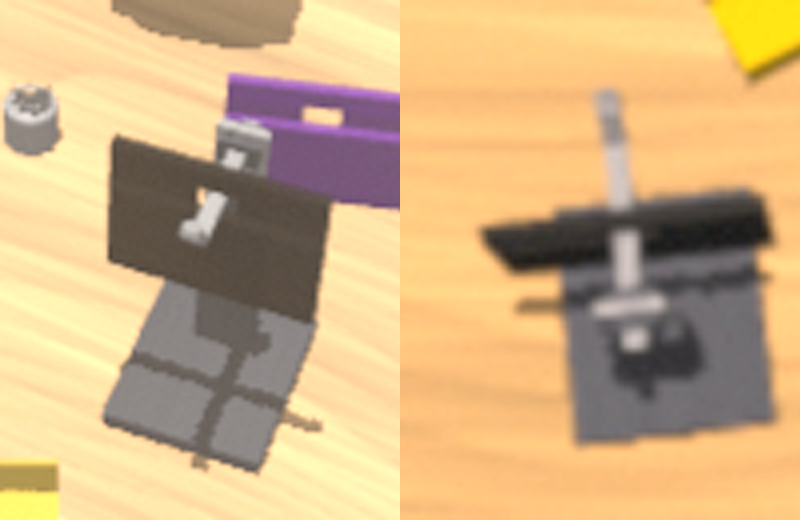

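The crop confirms a dark smoked lid on the hook. The upright cap is at crop (245,145), the hook's tip at (195,235), and the hook points roughly +x. Next I'll fit the geometry.

```bash
python3 - <<'E'
from h import *
for n in ('scene','top'):
    f=load(n); P=pts(f).reshape(-1,3); C=f['pixels'].reshape(-1,3).astype(int); g=C.max(1)
    box=(P[:,0]>.44)&(P[:,0]<.62)&(P[:,1]>.13)&(P[:,1]<.30)
    lid=box&(P[:,2]>.07)&(P[:,2]<.22)&(g<75)&(P[:,0]>.49)
    Q=P[lid]; 
    if n=='scene':
        c=np.median(Q,0); 
        for _ in range(4):
            U=np.linalg.svd(Q-Q.mean(0),full_matrices=False); nn=U[2][2]*np.sign(U[2][2][0]); d=(Q-Q.mean(0))@nn
            Q=Q[abs(d)<2.5*d.std()+1e-4]
        print('plane',nn,Q.mean(0),d.std(),len(Q))
        t=np.array([-nn[1],nn[0],0]); t/=np.linalg.norm(t)
        s=Q@t; z=Q[:,2]; print('lat',np.percentile(s,[0,1,99,100]),'z',np.percentile(z,[0,1,99,100]),'t',t)
        for lo,hi in ((s.min(),s.min()+.02),(s.max()-.02,s.max())):
            m=(s>lo)&(s<hi); print('z end',np.percentile(z[m],[1,99]))
        for lo,hi in ((.12,.14),(.16,.18)):
            m=(z>lo)&(z<hi); print('s range',np.percentile(s[m],[.5,99.5]))
    else:
        print('top lid',len(Q)); q=Q[Q[:,2]>.185]; print(np.polyfit(q[:,1],q[:,0],1),q.min(0),q.max(0),np.median(q[:,2]))
    hk=box&(P[:,2]>.17)&(P[:,2]<.25)&(g>95)
    H=P[hk]; H=H[np.argsort(H[:,0])]; print('hook',len(H)); print(np.round(H[::max(1,len(H)//40)],3).tolist())
    bp=box&(P[:,2]>.007)&(P[:,2]<.017)
    h=P[(P[:,0]>.38)&(P[:,0]<.65)&(P[:,1]>.1)&(P[:,1]<.35)&(P[:,2]>.008)&(P[:,2]<.017)&(C.max(1)-C.min(1)<25)]
    if len(h)>20: print('base rect',cv2.minAreaRect((h[:,:2]*1000).astype(np.float32)))
    m=P[(P[:,2]>.129)&(P[:,2]<.145)&(P[:,1]<-.1)&(P[:,1]>-.3)&(P[:,0]>.5)&(P[:,0]<.6)]
    if len(m)>20: print('slot rect',len(m),cv2.minAreaRect((m[:,:2]*1000).astype(np.float32)),m[:,2].max())
    m=P[(P[:,2]>.1)&(P[:,2]<.12)&(P[:,1]<-.0)&(P[:,1]>-.4)&(P[:,0]>.4)&(P[:,0]<.8)]
    print('deck',len(m),cv2.minAreaRect((m[:,:2]*1000).astype(np.float32)),np.median(m[:,2]))
E
```

```text
plane [ 9.91861119e-01  1.27321296e-01 -8.99139252e-04] [0.51908958 0.2209277  0.15768524] 0.001376256410680858 1517
lat [0.0898237  0.09117411 0.21211916 0.21366062] z [0.102766   0.10579535 0.20635233 0.20806302] t [-0.12732135  0.99186152  0.        ]
z end [0.10611543 0.2066985 ]
z end [0.10596348 0.20570093]
s range [0.09023763 0.21186538]
s range [0.09189583 0.21270126]
hook 136
[[0.46, 0.208, 0.189], [0.462, 0.212, 0.19], [0.469, 0.212, 0.196], [0.474, 0.216, 0.199], [0.475, 0.229, 0.201], [0.476, 0.23, 0.199], [0.477, 0.227, 0.201], [0.477, 0.216, 0.199], [0.478, 0.208, 0.199], [0.478, 0.218, 0.201], [0.478, 0.201, 0.199], [0.479, 0.206, 0.202], [0.48, 0.214, 0.201], [0.481, 0.208, 0.202], [0.487, 0.219, 0.19], [0.49, 0.212, 0.189], [0.493, 0.217, 0.192], [0.494, 0.219, 0.191], [0.495, 0.222, 0.193], [0.499, 0.217, 0.191], [0.507, 0.281, 0.188], [0.51, 0.281, 0.175], [0.514, 0.195, 0.203], [0.516, 0.181, 0.204], [0.517, 0.207, 0.177], [0.519, 0.22, 0.189], [0.52, 0.166, 0.206], [0.521, 0.159, 0.207], [0.524, 0.217, 0.192], [0.525, 0.218, 0.191], [0.526, 0.223, 0.191], [0.529,
[... 1689 characters left out ...]
3, 0.232, 0.188], [0.545, 0.226, 0.19], [0.546, 0.232, 0.184], [0.548, 0.226, 0.188], [0.55, 0.224, 0.182], [0.551, 0.233, 0.203], [0.555, 0.231, 0.202], [0.556, 0.234, 0.195], [0.559, 0.23, 0.21], [0.56, 0.225, 0.203], [0.561, 0.233, 0.212], [0.564, 0.232, 0.214], [0.564, 0.227, 0.213], [0.566, 0.23, 0.215], [0.566, 0.235, 0.214]]
base rect ((494.7672119140625, 220.35128784179688), (117.94950103759766, 96.56298828125), 8.44681453704834)
slot rect 260 ((542.2666625976562, -202.1022186279297), (143.6280517578125, 31.45587158203125), 79.30039978027344) 0.14193018223986445
deck 5711 ((595.61328125, -212.1870880126953), (260.7783203125, 242.23202514648438), 79.26914978027344) 0.10914917934010208
```

```bash
cat >> h.py <<'E'
def toolR(yaw,tilt=0):
    h=np.array([np.cos(yaw),np.sin(yaw),0]); z=np.array([0,0,-1.]); x=np.cross(h,z)
    return R.from_matrix(np.stack([x,h,z],1))*R.from_rotvec([-tilt,0,0])
def cur(s=None):
    s=s or state(); q=s['tool_rot']; return np.array(s['tool_pos']),R.from_quat([q[1],q[2],q[3],q[0]])
def go(p,Rt,s=None):
    c,Rc=cur(s); print('pos',c.round(4),'trans cm',(Rc.inv().apply(np.array(p)-c)*100).round(2),'rot',(Rc.inv()*Rt).as_rotvec().round(4))
E
python3 - <<'E'
from h import *
go([.519,.181,.32],toolR(np.radians(8)))
E
```

```text
pos [ 0.2123 -0.5873  0.2442] trans cm [ 54.96 -61.84  -7.46] rot [-0.0014 -0.0015 -1.3636]
```

Request:
{"fn": "send_rows", "kwargs": {
  "steps": [
    {"translation": [3, -3.4, -1], "delta_rot": [0, 0, -0.07], "jaw": 8.0},
    {"translation": [6.5, -7.3, -2], "delta_rot": [0, 0, -0.16], "jaw": 8.0},
    {"translation": [10, -11.2, -3], "delta_rot": [0, 0, -0.25], "jaw": 8.0},
    {"translation": [13.5, -15.1, -4], "delta_rot": [0, 0, -0.34], "jaw": 8.0},
    {"translation": [17, -19, -5], "delta_rot": [0, 0, -0.43], "jaw": 8.0},
    {"translation": [20.5, -23, -6], "delta_rot": [0, 0, -0.52], "jaw": 8.0},
    {"translation": [24, -27, -7], "delta_rot": [0, 0, -0.61], "jaw": 8.0},
    {"translation": [27.5, -31, -7.5], "delta_rot": [0, 0, -0.7], "jaw": 8.0}
  ]
}}

```text
time: 0.9
tool_pos: [0.3569, -0.2239, 0.3177]
tool_rot: [0.0, 0.865, 0.501, 0.0]
contact_force: [0.1, 1.1, -0.1]
gripper_width: 0.936
grasp_force: 0.0
```

```bash
python3 - <<'E'
from h import *
go([.519,.181,.32],toolR(np.radians(8)))
E
```

```text
pos [ 0.3569 -0.2239  0.3177] trans cm [43.19 -6.1  -0.23] rot [ 9.000e-04  4.000e-04 -6.607e-01]
```

Request:
{"fn": "send_rows", "kwargs": {
  "steps": [
    {"translation": [4.6, -0.7, 0], "delta_rot": [0, 0, -0.09], "jaw": 8.0},
    {"translation": [9.3, -1.4, 0], "delta_rot": [0, 0, -0.18], "jaw": 8.0},
    {"translation": [14, -2.1, 0], "delta_rot": [0, 0, -0.27], "jaw": 8.0},
    {"translation": [19, -2.8, 0], "delta_rot": [0, 0, -0.36], "jaw": 8.0},
    {"translation": [24, -3.5, 0], "delta_rot": [0, 0, -0.45], "jaw": 8.0},
    {"translation": [29, -4.2, 0], "delta_rot": [0, 0, -0.54], "jaw": 8.0},
    {"translation": [34, -5, 0], "delta_rot": [0, 0, -0.63], "jaw": 8.0},
    {"translation": [38, -5.5, 0], "delta_rot": [0, 0, -0.66], "jaw": 8.0}
  ]
}}

```text
time: 1.7
tool_pos: [0.4993, 0.1334, 0.3168]
tool_rot: [-0.0, 0.656, 0.755, -0.0]
contact_force: [0.8, -0.8, -0.1]
gripper_width: 0.939
grasp_force: 0.0
```

Request:
{"fn": "send_rows", "kwargs": {
  "steps": [
    {"translation": [2, -0.3, 0], "delta_rot": [0, 0, 0], "jaw": 4.0},
    {"translation": [2.9, -0.4, 0], "delta_rot": [0, 0, 0], "jaw": 4.0},
    {"translation": [2.9, -0.4, 0], "delta_rot": [0, 0, 0], "jaw": 4.0},
    {"translation": [2.9, -0.4, 0], "delta_rot": [0, 0, 0], "jaw": 4.0},
    {"translation": [2.9, -0.4, 0], "delta_rot": [0, 0, 0], "jaw": 4.0},
    {"translation": [2.9, -0.4, 0], "delta_rot": [0, 0, 0], "jaw": 4.0},
    {"translation": [2.9, -0.4, 0], "delta_rot": [0, 0, 0], "jaw": 4.0},
    {"translation": [2.9, -0.4, 0], "delta_rot": [0, 0, 0], "jaw": 4.0}
  ]
}}

```text
time: 2.5
tool_pos: [0.4914, 0.1585, 0.3174]
tool_rot: [0.0, 0.658, 0.753, 0.0]
contact_force: [-0.3, -0.2, 0.4]
gripper_width: 0.467
grasp_force: 0.0
```

```bash
python3 - <<'E'
from h import *
f=snap('wrist'); cv2.imwrite('pics/w1.png',cv2.convertScaleAbs(f['pixels'],alpha=1.5,beta=15))
M=cv2.Rodrigues(f['rvec'])[0]; print('cam',-M.T@f['tvec'].reshape(3))
P=pts(f).reshape(-1,3); g=f['pixels'].reshape(-1,3).max(1)
go([.519,.181,.32],toolR(np.radians(8)))
box=(P[:,0]>.47)&(P[:,0]<.60)&(P[:,1]>.13)&(P[:,1]<.30)&(P[:,2]>.19)&(P[:,2]<.225)
d=P[box&(g<75)]; print(len(d))
if len(d): print('lid top',np.polyfit(d[:,1],d[:,0],1),d.min(0),d.max(0),np.median(d,0)); print(cv2.minAreaRect((d[:,:2]*1000).astype(np.float32)))
E
```

```text
cam [0.48004762 0.23480805 0.44496775]
pos [0.4914 0.1586 0.3174] trans cm [ 1.85  3.04 -0.26] rot [ 0.0001  0.     -0.0042]
3195
lid top [-0.07938631  0.52591897] [0.47003304 0.1556895  0.19001884] [0.55991491 0.27864253 0.20520977] [0.51198801 0.21961013 0.20241845]
((514.6566162109375, 217.40443420410156), (100.37065887451172, 83.16107940673828), 58.40813446044922)
```

View pics/w1.png

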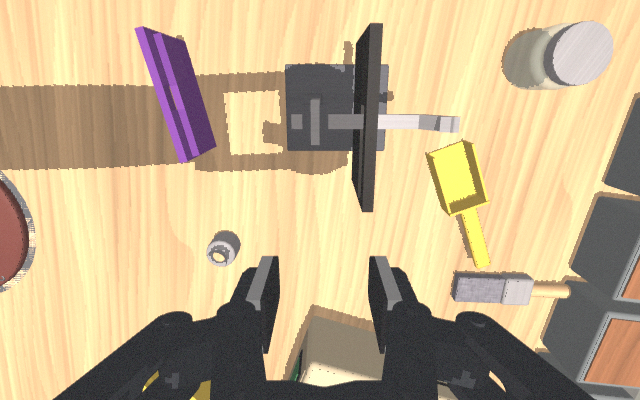

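The wrist view shows the lid's top edge from (370,25) to (368,210), with the hook running right from (315,122) to its tip at (458,124).

```bash
python3 - <<'E'
from h import *
f=load('wrist'); P=pts(f); g=f['pixels'].max(2)
h=np.array([np.cos(np.radians(8)),np.sin(np.radians(8)),0]); t=np.array([-h[1],h[0],0])
for v in range(20,216,15):
    c=[u for u in range(345,392) if P[v,u,2]>.196 and g[v,u]<90]
    if c: q=P[v,c]; print(v,c[0],c[-1],'h %.4f..%.4f'%((q@h).min(),(q@h).max()),'t %.4f'%np.median(q@t),'z %.4f'%np.median(q[:,2]))
print('hook row')
for u in range(300,470,6):
    for v in (119,122,125):
        p=P[v,u]
        print(u,v,'h %.4f t %.4f z %.4f'%(p@h,p@t,p[2]),g[v,u]) if v==122 else None
col=P[100:150,340]; m=(g[100:150,340]>100)&(col[:,2]>.17); print('shank t',np.sort(col[m]@t)[[0,-1]])
print('tcp',cur()[0]@h,cur()[0]@t)
E
```

```text
35 368 381 h 0.5366..0.5443 t 0.1985 z 0.2024
50 368 380 h 0.5366..0.5441 t 0.1898 z 0.2027
65 367 380 h 0.5367..0.5442 t 0.1810 z 0.2028
80 367 379 h 0.5081..0.5442 t 0.1719 z 0.2025
95 366 378 h 0.5364..0.5440 t 0.1626 z 0.2027
110 365 378 h 0.5362..0.5443 t 0.1531 z 0.2024
125 365 377 h 0.5363..0.5439 t 0.1433 z 0.2029
140 364 376 h 0.5361..0.5435 t 0.1333 z 0.2026
155 363 375 h 0.5359..0.5436 t 0.1230 z 0.2027
170 363 374 h 0.5358..0.5432 t 0.1125 z 0.2028
185 362 373 h 0.5357..0.5430 t 0.1017 z 0.2028
200 362 373 h 0.5355..0.5434 t 0.0905 z 0.2025
hook row
300 122 h 0.4913 t 0.1443 z 0.1883 82
306 122 h 0.4959 t 0.1448 z 0.1941 45
312 122 h 0.5002 t 0.1451 z 0.1988 82
318 122 h 0.5043 t 0.1451 z 0.1980 79
324 122 h 0.5084 t 0.1447 z 0.1939 45
330 122 h 0.5127 t 0.1442 z 0.1886 78
336 122 h 0.5169 t 0.1442 z 0.1886 82
342 122 h 0.5211 t 0.1443 z 0.1895 80
348 122 h 0.5254 t 0.1442 z 0.1891 80
354 122 h 0.5298 t 0.1441 z 0.1879 77
360 122 h 0.5341 t 0.1441 z 0.1877 79
366 122 h 0.5366 t 0.1453 z 0.2025 52
372 122 h 0.5407 t 0.1452 z 0.2017 52
378 122 h 0.5467 t 0.1441 z 0.1886 151
384 122 h 0.5509 t 0.1442 z 0.1894 150
390 122 h 0.5553 t 0.1440 z 0.1884 151
396 122 h 0.5597 t 0.1440 z 0.1880 149
402 122 h 0.5636 t 0.1441 z 0.1893 151
408 122 h 0.5678 t 0.1441 z 0.1896 149
414 122 h 0.5723 t 0.1440 z 0.1887 152
420 122 h 0.5761 t 0.1441 z 0.1903 104
426 122 h 0.5794 t 0.1444 z 0.1936 105
432 122 h 0.5821 t 0.1448 z 0.1985 103
438 122 h 0.5848 t 0.1452 z 0.2030 71
444 122 h 0.5869 t 0.1456 z 0.2087 134
450 122 h 0.5899 t 0.1458 z 0.2113 137
456 122 h 0.5940 t 0.1458 z 0.2107 139
462 122 h 0.6791 t 0.1277 z -0.0008 183
468 122 h 0.6862 t 0.1277 z -0.0002 191Traceback (most recent call last):
  File "<stdin>", line 12, in <module>
IndexError: index 0 is out of bounds for axis 0 with size 0
```

Request:
{"fn": "send_rows", "kwargs": {
  "steps": [
    {"translation": [0.8, 1.5, 0], "delta_rot": [0, 0, 0], "jaw": 4.0},
    {"translation": [1.6, 3.1, 0], "delta_rot": [0, 0, 0], "jaw": 4.0},
    {"translation": [1.6, 3.1, 2], "delta_rot": [0, 0, 0], "jaw": 4.0},
    {"translation": [1.6, 3.1, 4], "delta_rot": [0, 0, 0], "jaw": 4.0},
    {"translation": [1.6, 3.1, 6], "delta_rot": [0, 0, 0], "jaw": 4.0},
    {"translation": [1.6, 3.1, 8], "delta_rot": [0, 0, 0], "jaw": 4.0},
    {"translation": [1.6, 3.1, 9], "delta_rot": [0, 0, 0], "jaw": 4.0},
    {"translation": [1.6, 3.1, 9.5], "delta_rot": [0, 0, 0], "jaw": 4.0}
  ]
}}

```text
time: 3.35
tool_pos: [0.5194, 0.1789, 0.2211]
tool_rot: [-0.001, 0.657, 0.754, -0.001]
contact_force: [0.2, -0.2, -0.2]
gripper_width: 0.473
grasp_force: 0.0
```

```bash
python3 - <<'E'
from h import *
f=snap('wrist'); P=pts(f); g=f['pixels'].max(2); Q=P.reshape(-1,3); g=g.ravel()
a=np.radians(8); h=np.array([np.cos(a),np.sin(a),0]); t=np.array([-h[1],h[0],0])
c=cur()[0]; print('tcp',c@h,c@t,c[2])
H=Q@h; T=Q@t; z=Q[:,2]
m=(z>.197)&(z<.21)&(H>.525)&(H<.556)&(T>.12)&(g<100)
for lo in np.arange(.12,.21,.01):
    k=m&(T>=lo)&(T<lo+.01)
    if k.sum()>5: print(round(lo,3),k.sum(),np.percentile(H[k],[2,98]).round(4),np.median(z[k]).round(4))
cv2.imwrite('pics/w2.png',cv2.convertScaleAbs(f['pixels'],alpha=1.5,beta=15))
E
```

```text
tcp 0.5392757415252704 0.1048267999975182 0.221070708583955
0.12 374 [0.5364 0.5439] 0.2027
0.13 390 [0.5364 0.5439] 0.2028
0.14 422 [0.5365 0.5441] 0.2028
0.15 449 [0.5366 0.5441] 0.2029
0.16 483 [0.5367 0.5444] 0.2028
0.17 517 [0.5367 0.5443] 0.2028
0.18 552 [0.5368 0.5446] 0.2029
0.19 583 [0.5369 0.5445] 0.2029
0.2 320 [0.5373 0.5446] 0.2028
```

View pics/w2.png

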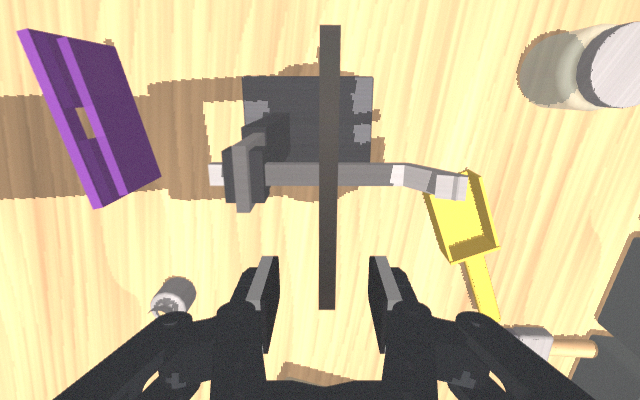

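The lid's edge is at columns 320-340, centred between the fingers at 270 and 378. Descending now, then closing.

Request:
{"fn": "send_rows", "kwargs": {
  "steps": [
    {"translation": [0, 0, 1], "delta_rot": [0, 0, 0], "jaw": 4.0},
    {"translation": [0, 0, 2], "delta_rot": [0, 0, 0], "jaw": 4.0},
    {"translation": [0, 0, 2.8], "delta_rot": [0, 0, 0], "jaw": 4.0},
    {"translation": [0, 0, 3.3], "delta_rot": [0, 0, 0], "jaw": 4.0},
    {"translation": [0, 0, 3.3], "delta_rot": [0, 0, 0], "jaw": 3.0},
    {"translation": [0, 0, 3.3], "delta_rot": [0, 0, 0], "jaw": 2.0},
    {"translation": [0, 0, 3.3], "delta_rot": [0, 0, 0], "jaw": 1.4},
    {"translation": [0, 0, 3.3], "delta_rot": [0, 0, 0], "jaw": 1.0}
  ]
}}

```text
time: 4.2
tool_pos: [0.5202, 0.1791, 0.1899]
tool_rot: [0.0, 0.657, 0.754, 0.0]
contact_force: [-0.9, -1.5, 0.0]
gripper_width: 0.121
grasp_force: 0.0
```

Request:
{"fn": "send_rows", "kwargs": {
  "steps": [
    {"translation": [0, 0, 0], "delta_rot": [0, 0, 0], "jaw": 0.8},
    {"translation": [0, 0, 0], "delta_rot": [0, 0, 0], "jaw": 0.6},
    {"translation": [0, 0, 0], "delta_rot": [0, 0, 0], "jaw": 0.4},
    {"translation": [0, 0, 0], "delta_rot": [0, 0, 0], "jaw": 0.2},
    {"translation": [0, 0, 0], "delta_rot": [0, 0, 0], "jaw": 0},
    {"translation": [0, 0, 0], "delta_rot": [0, 0, 0], "jaw": 0},
    {"translation": [0, 0, 0], "delta_rot": [0, 0, 0], "jaw": 0},
    {"translation": [0, 0, 0], "delta_rot": [0, 0, 0], "jaw": 0}
  ]
}}

```text
time: 5.0
tool_pos: [0.5202, 0.1791, 0.1898]
tool_rot: [0.0, 0.657, 0.753, 0.0]
contact_force: [1.2, -1.5, 3.6]
gripper_width: 0.08
grasp_force: 60.5
```

```bash
cat > path.py <<'E'
import numpy as np
# mm, h relative to .5760 (centre bend), z relative to shank top .1887
def poly(P,n=40):
    P=np.array(P,float); return np.concatenate([np.linspace(a,b,n) for a,b in zip(P,np.roll(P,-1,0))])
c,s=np.cos(np.radians(55)),np.sin(np.radians(55))
E=np.array([30*c,-3+30*s]); up=E+3*np.array([-s,c]); lo=E-3*np.array([-s,c])
hook=np.concatenate([poly([[-70,0],[-1.56,0],up,lo,[1.56,-6],[-70,-6]],200),poly([up,up+[-6,0],up+[-6,-2],up+[-4,-6]],40)])
def clear(W,th):
    a=np.radians(th); u=np.array([-np.sin(a),np.cos(a)]); n=np.array([np.cos(a),np.sin(a)])
    d=hook-W; v=d@u; m=d@n
    def rect(m,v,v0,v1):
        q=np.stack([abs(m)-4,abs(v-(v0+v1)/2)-(v1-v0)/2]); return np.linalg.norm(np.maximum(q,0),axis=0)+np.minimum(q.max(0),0)
    return rect(m,v,11,25).min(), rect(m,v,-75,-11).min()
if __name__=='__main__':
    for th in (22,25,28,30,32,35):
        # progress: W along path height; search W_h best for each W_z, and list
        out=[]
        for wx in np.arange(-8,30,3.):
            b=max((min(clear(np.array([wx,wz]),th)),wz) for wz in np.arange(-14,40,.5)); out.append((wx,b[1],round(b[0],1)))
        print(th,out)
E
python3 path.py
```

```text
22 [(np.float64(-8.0), np.float64(-3.0), np.float64(5.7)), (np.float64(-5.0), np.float64(-3.0), np.float64(5.7)), (np.float64(-2.0), np.float64(-2.5), np.float64(6.0)), (np.float64(1.0), np.float64(0.0), np.float64(4.9)), (np.float64(4.0), np.float64(2.5), np.float64(3.9)), (np.float64(7.0), np.float64(6.0), np.float64(3.4)), (np.float64(10.0), np.float64(14.5), np.float64(2.2)), (np.float64(13.0), np.float64(17.0), np.float64(3.2)), (np.float64(16.0), np.float64(19.0), np.float64(4.4)), (np.float64(19.0), np.float64(20.5), np.float64(5.9)), (np.float64(22.0), np.float64(22.5), np.float64(7.4)), (np.float64(25.0), np.float64(23.5), np.float64(9.2)), (np.float64(28.0), np.float64(24.5), np.float64(11.2))]
25 [(np.float64(-8.0), np.float64(-3.0), np.float64(5.3)), (np.float64(-5.0), np.float64(-3.0), np.float64(5.3)), (np.float64(-2.0), np.float64(-2.0), np.float64(5.9)), (np.float64(1.0), np.float64(0.0), np.float64(5.3)), (np.float64(4.0), np.float64(2.5), np.float64(4.4)), (np.float64(7.0), np.float64(6.0), np.float64(4.0)), (np.float64(10.0), np.float64(14.5), np.float64(2.5)), (np
[... 2490 characters left out ...]
(-8.0), np.float64(-3.0), np.float64(3.7)), (np.float64(-5.0), np.float64(-2.5), np.float64(4.2)), (np.float64(-2.0), np.float64(-1.5), np.float64(5.2)), (np.float64(1.0), np.float64(-0.5), np.float64(6.2)), (np.float64(4.0), np.float64(2.5), np.float64(5.8)), (np.float64(7.0), np.float64(6.5), np.float64(5.7)), (np.float64(10.0), np.float64(15.5), np.float64(3.5)), (np.float64(13.0), np.float64(18.5), np.float64(4.3)), (np.float64(16.0), np.float64(21.5), np.float64(5.0)), (np.float64(19.0), np.float64(39.5), np.float64(6.7)), (np.float64(22.0), np.float64(39.5), np.float64(9.2)), (np.float64(25.0), np.float64(39.5), np.float64(11.6)), (np.float64(28.0), np.float64(39.5), np.float64(14.1))]
```

```bash
cat > plan.py <<'E'
from h import *
from path import clear
from scipy.interpolate import interp1d
HB,Z0,YAW=.5760,.1887,np.radians(8)
hh=np.array([np.cos(YAW),np.sin(YAW),0]); tt=np.array([-hh[1],hh[0],0])
wp=np.array([(-35.9,-10.9,0),(-35.9,-3,0),(-24,-3,15),(-8,-3,30),(-2,-2,30),(1,-.5,30),(4,2.5,30),(7,6.5,30),(8.5,11,30),(10,15,30),(13,18,30),(16,21,30),(22,27,30),(32,42,30),(60,75,30)],float)
def pose(w,th,T): # -> tcp
    a=np.radians(th); u=-np.sin(a)*hh+np.cos(a)*np.array([0,0,1])
    return hh*(HB+w[0]/1000)+np.array([0,0,Z0+w[1]/1000])+tt*T+u*.0121, toolR(YAW,a)
def where():
    c,Rc=cur(); th=np.degrees(np.arccos(-Rc.as_matrix()[2,2])); a=np.radians(th)
    w=c-.0121*(-np.sin(a)*hh+np.cos(a)*np.array([0,0,1])); W=np.array([(w@hh-HB)*1e3,(w[2]-Z0)*1e3])
    s=state(); print('W',W.round(1),'th %.1f T %.4f clear'%(th,w@tt),np.round(clear(W,th),1),'F h %.1f t %.1f z %.1f'%(s['contact_force']@hh,s['contact_force']@tt,s['contact_force'][2]),'grip',s['grasp_force'],'t',s['time'])
def rows(L,T=.105,base=None):
    c,Rc=base or cur()
    for x,z,th in L:
        p,Rt=pose((x,z),th,T); print((x,z,th),np.round(clear(np.array([x,z]),th),1),(Rc.inv().apply(p-c)*100).round(2),(Rc.inv()*Rt).as_rotvec().round(3))
E
python3 - <<'E'
from plan import *
where()
print('min clear per segment')
for a,b in zip(wp,wp[1:]): print(b,min(min(clear(q[:2],q[2])) for q in np.linspace(a,b,15)).round(1))
rows([(-35.9,-8,0),(-35.9,-5,0),(-35.9,-3,0),(-35.9,-3,0)])
rows([(-33,-3,6),(-28,-3,12),(-23,-3,18),(-18,-3,24),(-14,-3,30),(-14,-3,30)],base=pose((-35.9,-3),0,.105))
E
```

```text
W [-35.9 -11. ] th 0.1 T 0.1049 clear [-0. 16.] F h 1.0 t -1.6 z 3.6 grip 60.50651729106903 t 5.0
min clear per segment
[-35.9  -3.    0. ] 0.1
[-24.  -3.  15.] 6.6
[-8. -3. 30.] 4.5
[-2. -2. 30.] 4.4
[ 1.  -0.5 30. ] 5.5
[ 4.   2.5 30. ] 5.2
[ 7.   6.5 30. ] 4.8
[ 8.5 11.  30. ] 2.3
[10. 15. 30.] 1.9
[13. 18. 30.] 3.1
[16. 21. 30.] 3.9
[22. 27. 30.] 4.6
[32. 42. 30.] 6.1
[60. 75. 30.] 17.8
(-35.9, -8, 0) [ 3. 13.] [ 0.01 -0.   -0.3 ] [ 0.001 -0.    -0.004]
(-35.9, -5, 0) [ 6. 10.] [ 0.01 -0.   -0.6 ] [ 0.001 -0.    -0.004]
(-35.9, -3, 0) [8. 8.] [ 0.01 -0.   -0.8 ] [ 0.001 -0.    -0.004]
(-35.9, -3, 0) [8. 8.] [ 0.01 -0.   -0.8 ] [ 0.001 -0.    -0.004]
(-33, -3, 6) [7.5 7.5] [-0.    0.16  0.01] [-0.105  0.     0.   ]
(-28, -3, 12) [6.9 6.9] [-0.    0.54  0.03] [-0.209 -0.     0.   ]
(-23, -3, 18) [6.2 6.2] [-0.    0.92  0.06] [-0.314  0.     0.   ]
(-18, -3, 24) [5.4 5.4] [-0.   1.3  0.1] [-0.419 -0.    -0.   ]
(-14, -3, 30) [4.5 4.5] [0.   1.59 0.16] [-0.524  0.     0.   ]
(-14, -3, 30) [4.5 4.5] [0.   1.59 0.16] [-0.524  0.     0.   ]
```

Request:
{"fn": "send_rows", "kwargs": {
  "steps": [
    {"translation": [0, 0, -0.1], "delta_rot": [0, 0, 0], "jaw": 0},
    {"translation": [0, 0, -0.2], "delta_rot": [0, 0, 0], "jaw": 0},
    {"translation": [0, 0, -0.35], "delta_rot": [0, 0, 0], "jaw": 0},
    {"translation": [0, 0, -0.5], "delta_rot": [0, 0, 0], "jaw": 0},
    {"translation": [0, 0, -0.65], "delta_rot": [0, 0, 0], "jaw": 0},
    {"translation": [0, 0, -0.8], "delta_rot": [0, 0, 0], "jaw": 0},
    {"translation": [0, 0, -0.8], "delta_rot": [0, 0, 0], "jaw": 0},
    {"translation": [0, 0, -0.8], "delta_rot": [0, 0, 0], "jaw": 0}
  ]
}}

```text
time: 5.8
tool_pos: [0.5199, 0.179, 0.1974]
tool_rot: [0.0, 0.657, 0.754, 0.0]
contact_force: [-0.1, -0.3, -0.9]
gripper_width: 0.084
grasp_force: 60.0
```

```bash
python3 - <<'E'
from plan import *
where()
f=snap('wrist'); P=pts(f).reshape(-1,3); g=f['pixels'].reshape(-1,3).max(1)
H=P@hh;T=P@tt;z=P[:,2]
m=(z>.204)&(z<.22)&(H>.525)&(H<.556)&(T>.12)&(T<.22)
for lo in (.13,.16,.19): k=m&(T>lo)&(T<lo+.015); print(k.sum(),np.percentile(H[k],[2,98]).round(4),np.median(z[k]).round(4))
# optimal at 30 deg by progress along prong
c,s=np.cos(np.radians(55)),np.sin(np.radians(55))
for q in range(0,40,3):
    b=max((min(clear(np.array([q*c-e*s,-3+q*s+e*c]),30)),e) for e in np.arange(-6,10,.25)); e=b[1]
    print(q,np.round([q*c-e*s,-3+q*s+e*c],1),round(b[0],1))
E
```

```text
W [-36.3  -3.4] th 0.0 T 0.1049 clear [7.6 8.4] F h -0.1 t -0.3 z -0.9 grip 60.03691837191582 t 5.8
918 [0.5352 0.5429] 0.2102
1159 [0.5353 0.543 ] 0.2103
1502 [0.5354 0.5431] 0.2104
0 [-1.6 -1.9] 5.7
3 [ 1.3 -0.3] 5.8
6 [3.4 1.9] 5.3
9 [5.2 4.4] 5.3
12 [6.7 7. ] 4.9
15 [ 7.2 10.3] 3.5
18 [ 8.3 13.2] 2.8
21 [10.4 15.3] 3.3
24 [12.7 17.4] 3.9
27 [14.9 19.5] 4.5
30 [17.4 21.4] 5.5
33 [20.6 22.9] 7.1
36 [23.5 24.5] 8.7
39 [26.7 25.9] 10.6
```

Request:
{"fn": "send_rows", "kwargs": {
  "steps": [
    {"translation": [0, 0.1, 0], "delta_rot": [-0.06, 0, 0], "jaw": 0},
    {"translation": [0, 0.3, 0], "delta_rot": [-0.13, 0, 0], "jaw": 0},
    {"translation": [0, 0.55, 0], "delta_rot": [-0.21, 0, 0], "jaw": 0},
    {"translation": [0, 0.85, 0], "delta_rot": [-0.29, 0, 0], "jaw": 0},
    {"translation": [0, 1.1, 0.05], "delta_rot": [-0.37, 0, 0], "jaw": 0},
    {"translation": [0, 1.35, 0.05], "delta_rot": [-0.45, 0, 0], "jaw": 0},
    {"translation": [0, 1.6, 0.1], "delta_rot": [-0.52, 0, 0], "jaw": 0},
    {"translation": [0, 1.6, 0.1], "delta_rot": [-0.52, 0, 0], "jaw": 0}
  ]
}}

```text
time: 6.65
tool_pos: [0.5339, 0.181, 0.1945]
tool_rot: [0.168, 0.635, 0.729, 0.193]
contact_force: [-0.1, 0.2, -1.3]
gripper_width: 0.081
grasp_force: 60.0
```

```bash
python3 - <<'E'
from plan import *
where()
rows([(-11,-3,30),(-8,-2.8,30),(-5,-2.6,30),(-1.6,-1.9,30),(-1.6,-1.9,30)])
f=snap('wrist'); cv2.imwrite('pics/w3.png',cv2.convertScaleAbs(f['pixels'],alpha=1.5,beta=15))
E
```

```text
W [-16.1  -4.7] th 29.6 T 0.1049 clear [2.9 6.3] F h -0.1 t 0.2 z -1.3 grip 59.95850712060928 t 6.65
(-11, -3, 30) [4.5 4.5] [0.01 0.52 0.1 ] [-0.007  0.002 -0.003]
(-8, -2.8, 30) [4.7 4.3] [0.01 0.79 0.23] [-0.007  0.002 -0.003]
(-5, -2.6, 30) [4.9 4.8] [0.01 1.06 0.36] [-0.007  0.002 -0.003]
(-1.6, -1.9, 30) [5.6 5.9] [0.01 1.39 0.47] [-0.007  0.002 -0.003]
(-1.6, -1.9, 30) [5.6 5.9] [0.01 1.39 0.47] [-0.007  0.002 -0.003]
```

View pics/w3.png

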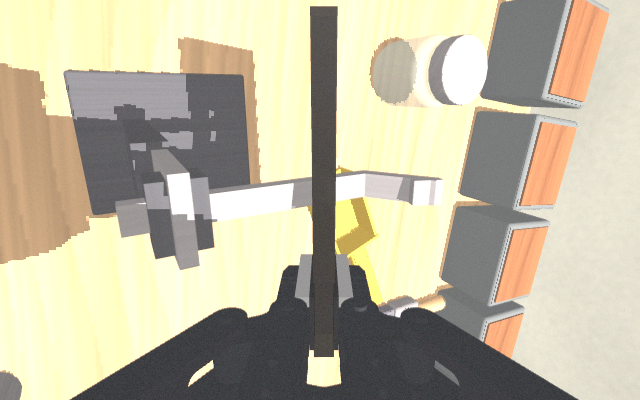

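The tilted lid is square in the pads at column 323, with the hook through it and its bend visible at (365,185). Next I'll move out to the bend.

Request:
{"fn": "send_rows", "kwargs": {
  "steps": [
    {"translation": [0, 0.2, 0.03], "delta_rot": [0, 0, 0], "jaw": 0},
    {"translation": [0, 0.4, 0.07], "delta_rot": [0, 0, 0], "jaw": 0},
    {"translation": [0, 0.6, 0.13], "delta_rot": [-0.007, 0, 0], "jaw": 0},
    {"translation": [0, 0.8, 0.22], "delta_rot": [-0.007, 0, 0], "jaw": 0},
    {"translation": [0, 1.0, 0.32], "delta_rot": [-0.007, 0, 0], "jaw": 0},
    {"translation": [0, 1.2, 0.4], "delta_rot": [-0.007, 0, 0], "jaw": 0},
    {"translation": [0, 1.4, 0.47], "delta_rot": [-0.007, 0, 0], "jaw": 0},
    {"translation": [0, 1.4, 0.47], "delta_rot": [-0.007, 0, 0], "jaw": 0}
  ]
}}

```text
time: 7.5
tool_pos: [0.5503, 0.1832, 0.1993]
tool_rot: [0.171, 0.635, 0.727, 0.196]
contact_force: [-0.4, 0.6, -1.2]
gripper_width: 0.078
grasp_force: 60.0
```

```bash
python3 - <<'E'
from plan import *
where()
f=snap('wrist'); P=pts(f).reshape(-1,3); g=f['pixels'].reshape(-1,3).max(1)
H=(P@hh-HB)*1e3;T=P@tt;Z=(P[:,2]-Z0)*1e3
m=(abs(T-.144)<.003)&(H>-60)&(H<30)&(Z>-20)&(Z<60)
for lo in range(-60,30,2):
    k=m&(H>=lo)&(H<lo+2)
    if k.sum()>2: print(lo+1,k.sum(),np.percentile(Z[k],[10,50,90]).round(1),int(np.median(g[k])))
k=(T>.17)&(T<.2)&(H>-40)&(H<20)&(Z>-30)&(Z<60)&(g<70); print(k.sum(), 'lid pts in lid frame')
a=np.radians(30); W=np.array([-1.6,-1.9]); d=np.stack([H,Z],1)[k]-W
print('v',np.percentile(d@[-np.sin(a),np.cos(a)],[2,50,98]),'n',np.percentile(d@[np.cos(a),np.sin(a)],[2,50,98]))
rows([(-.2,-1,30),(1.3,-.3,30),(2.4,.8,30),(3.4,1.9,30),(4.3,3.1,30),(5.2,4.4,30),(6,5.7,30),(6.6,7,30)])
E
```

```text
W [0.6 0.1] th 30.2 T 0.1048 clear [6.7 5.2] F h -0.3 t 0.6 z -1.2 grip 59.955934882164 t 7.5
-59 115 [-0.8  0.1  1. ] 93
-57 110 [-0.4  0.3  1. ] 93
-55 105 [-0.5  0.1  0.9] 94
-53 104 [-0.5  0.1  0.9] 95
-51 94 [-0.4  0.1  0.9] 175
-49 103 [-0.5  0.3  1.1] 175
-47 93 [-0.7  0.1  0.8] 175
-45 96 [-0.6  0.2  1.2] 176
-43 93 [-0.6  0.2  1. ] 176
-41 94 [-0.6  0.2  0.8] 176
-39 88 [-0.5  0.1  0.9] 175
-37 87 [-0.4  0.4  1.1] 175
-35 86 [-0.5  0.2  1. ] 175
-33 79 [-0.6  0.3  0.9] 175
-31 85 [-0.5  0.3  0.9] 175
-29 79 [-0.5  0.2  0.9] 175
-27 72 [-0.4  0.1  0.9] 175
-25 81 [-0.5  0.3  0.9] 175
-23 79 [-0.5  0.3  0.8] 175
-21 70 [-0.4  0.3  0.9] 174
-19 74 [-0.5  0.2  0.8] 174
-17 114 [-0.2  0.8 20.3] 95
-15 178 [-0.2 19.9 21.3] 42
-13 188 [-0.2 21.  22.5] 42
-11 171 [-0.3 22.2 23.6] 45
-9 83 [-0.3  0.3 23. ] 96
-7 55 [-0.6  0.1  0.7] 96
3 104 [4.5 5.9 7.8] 136
5 119 [ 6.8  8.5 10.1] 136
7 122 [ 9.7 11.4 13.1] 136
9 233 [12.9 15.8 20.3] 96
11 88 [19.2 20.5 21.6] 175
13 81 [20.3 21.3 22.1] 176
15 107 [21.1 22.4 23.8] 139
17 59 [22.5 23.  23.9] 176
19 56 [22.7 23.4 23.9] 177
2621 lid pts in lid frame
v [24.81022641 26.21633242 27.55087954] n [-1.99080867  1.62087378  5.44273675]
(-0.2, -1, 30) [6.5 5.8] [ 0.02 -0.1   0.06] [ 0.003  0.002 -0.003]
(1.3, -0.3, 30) [5.8 5.9] [0.02 0.06 0.08] [ 0.003  0.002 -0.003]
(2.4, 0.8, 30) [5.5 5.5] [0.02 0.21 0.04] [ 0.003  0.002 -0.003]
(3.4, 1.9, 30) [5.3 5.3] [ 0.02  0.36 -0.01] [ 0.003  0.002 -0.003]
(4.3, 3.1, 30) [5.3 5.3] [ 0.02  0.49 -0.07] [ 0.003  0.002 -0.003]
(5.2, 4.4, 30) [5.3 5.3] [ 0.02  0.64 -0.14] [ 0.003  0.002 -0.003]
(6, 5.7, 30) [5.4 5.2] [ 0.02  0.77 -0.21] [ 0.003  0.002 -0.003]
(6.6, 7, 30) [5. 5.] [ 0.02  0.89 -0.29] [ 0.003  0.002 -0.003]
```

```bash
sed -i 's/HB,Z0,YAW=.5760/HB,Z0,YAW=.5770/' plan.py; python3 - <<'E'
from plan import *
where()
rows([(1.3,.3,30),(2.4,1,30),(3.4,1.9,30),(4.3,3.1,30),(5.2,4.4,30),(6,5.7,30),(6.6,7,30),(6.6,7,30)])
E
```

```text
W [-0.6  0. ] th 30.2 T 0.1048 clear [7.5 4.7] F h 1.2 t -0.3 z -1.5 grip 59.95643824338913 t 7.55
(1.3, 0.3, 30) [6.1 5.4] [0.02 0.18 0.07] [ 0.003  0.002 -0.003]
(2.4, 1, 30) [5.6 5.4] [0.02 0.31 0.07] [ 0.003  0.002 -0.003]
(3.4, 1.9, 30) [5.3 5.3] [0.02 0.44 0.04] [ 0.003  0.002 -0.003]
(4.3, 3.1, 30) [5.3 5.3] [ 0.02  0.58 -0.02] [ 0.003  0.002 -0.003]
(5.2, 4.4, 30) [5.3 5.3] [ 0.02  0.72 -0.08] [ 0.003  0.002 -0.003]
(6, 5.7, 30) [5.4 5.2] [ 0.02  0.86 -0.16] [ 0.003  0.002 -0.003]
(6.6, 7, 30) [5. 5.] [ 0.02  0.98 -0.24] [ 0.003  0.002 -0.003]
(6.6, 7, 30) [5. 5.] [ 0.02  0.98 -0.24] [ 0.003  0.002 -0.003]
```

Request:
{"fn": "send_rows", "kwargs": {
  "steps": [
    {"translation": [0, 0.18, 0.07], "delta_rot": [0, 0, 0], "jaw": 0},
    {"translation": [0, 0.31, 0.07], "delta_rot": [0, 0, 0], "jaw": 0},
    {"translation": [0, 0.44, 0.04], "delta_rot": [0, 0, 0], "jaw": 0},
    {"translation": [0, 0.58, -0.02], "delta_rot": [0, 0, 0], "jaw": 0},
    {"translation": [0, 0.72, -0.08], "delta_rot": [0, 0, 0], "jaw": 0},
    {"translation": [0, 0.86, -0.16], "delta_rot": [0, 0, 0], "jaw": 0},
    {"translation": [0, 0.98, -0.24], "delta_rot": [0, 0, 0], "jaw": 0},
    {"translation": [0, 0.98, -0.24], "delta_rot": [0, 0, 0], "jaw": 0}
  ]
}}

```text
time: 8.35
tool_pos: [0.5575, 0.1841, 0.2066]
tool_rot: [0.171, 0.635, 0.727, 0.196]
contact_force: [-0.7, -0.7, -0.8]
gripper_width: 0.083
grasp_force: 60.0
```

```bash
python3 - <<'E'
from plan import *
where()
rows([(7,8.6,30),(7.2,10.3,30),(7.7,11.8,30),(8.3,13.2,30),(9.3,14.3,30),(10.4,15.3,30),(10.4,15.3,30)])
E
```

```text
W [6.8 7.5] th 30.2 T 0.1048 clear [4.6 4.9] F h -0.8 t -0.6 z -0.8 grip 59.95594874024391 t 8.35
(7, 8.6, 30) [4.  4.4] [ 0.02  0.08 -0.09] [ 0.004  0.002 -0.003]
(7.2, 10.3, 30) [3.6 3.5] [ 0.02  0.18 -0.22] [ 0.004  0.002 -0.003]
(7.7, 11.8, 30) [3.1 3.1] [ 0.02  0.3  -0.33] [ 0.004  0.002 -0.003]
(8.3, 13.2, 30) [2.9 2.8] [ 0.02  0.42 -0.42] [ 0.004  0.002 -0.003]
(9.3, 14.3, 30) [2.9 3. ] [ 0.03  0.57 -0.46] [ 0.004  0.002 -0.003]
(10.4, 15.3, 30) [3.3 3.3] [ 0.03  0.71 -0.5 ] [ 0.004  0.002 -0.003]
(10.4, 15.3, 30) [3.3 3.3] [ 0.03  0.71 -0.5 ] [ 0.004  0.002 -0.003]
```

Request:
{"fn": "send_rows", "kwargs": {
  "steps": [
    {"translation": [0, 0.08, -0.09], "delta_rot": [0, 0, 0], "jaw": 0},
    {"translation": [0, 0.13, -0.15], "delta_rot": [0, 0, 0], "jaw": 0},
    {"translation": [0, 0.18, -0.22], "delta_rot": [0, 0, 0], "jaw": 0},
    {"translation": [0, 0.24, -0.28], "delta_rot": [0, 0, 0], "jaw": 0},
    {"translation": [0, 0.3, -0.33], "delta_rot": [0, 0, 0], "jaw": 0},
    {"translation": [0, 0.36, -0.38], "delta_rot": [0, 0, 0], "jaw": 0},
    {"translation": [0, 0.42, -0.42], "delta_rot": [0, 0, 0], "jaw": 0},
    {"translation": [0, 0.42, -0.42], "delta_rot": [0, 0, 0], "jaw": 0}
  ]
}}

```text
time: 9.15
tool_pos: [0.5589, 0.1844, 0.2121]
tool_rot: [0.171, 0.635, 0.727, 0.196]
contact_force: [-0.2, -0.6, -1.0]
gripper_width: 0.083
grasp_force: 60.0
```

```bash
python3 - <<'E'
from plan import *
where()
rows([(9.3,14.3,30),(10.4,15.3,30),(12.7,17.4,30),(14.9,19.5,30),(17.4,21.4,30),(20.6,24,30),(24.5,28,30),(30,34,30)])
E
```

```text
W [ 8.2 13. ] th 30.2 T 0.1048 clear [2.9 2.8] F h -0.2 t -0.6 z -1.0 grip 59.95627239346504 t 9.15
(9.3, 14.3, 30) [2.9 3. ] [ 0.02  0.17 -0.06] [ 0.004  0.002 -0.003]
(10.4, 15.3, 30) [3.3 3.3] [ 0.02  0.31 -0.09] [ 0.004  0.002 -0.003]
(12.7, 17.4, 30) [3.9 4. ] [ 0.02  0.62 -0.15] [ 0.004  0.002 -0.003]
(14.9, 19.5, 30) [4.6 4.6] [ 0.02  0.91 -0.23] [ 0.004  0.002 -0.003]
(17.4, 21.4, 30) [5.6 5.5] [ 0.02  1.22 -0.26] [ 0.004  0.002 -0.003]
(20.6, 24, 30) [8.2 6.7] [ 0.03  1.63 -0.33] [ 0.004  0.002 -0.003]
(24.5, 28, 30) [12.3  7.7] [ 0.03  2.17 -0.48] [ 0.004  0.002 -0.003]
(30, 34, 30) [19.3 12.6] [ 0.03  2.95 -0.72] [ 0.004  0.002 -0.003]
```

No contact so far. I'll continue off the barb.

Request:
{"fn": "send_rows", "kwargs": {
  "steps": [
    {"translation": [0, 0.17, -0.06], "delta_rot": [0, 0, 0], "jaw": 0},
    {"translation": [0, 0.31, -0.09], "delta_rot": [0, 0, 0], "jaw": 0},
    {"translation": [0, 0.62, -0.15], "delta_rot": [0, 0, 0], "jaw": 0},
    {"translation": [0, 0.91, -0.23], "delta_rot": [0, 0, 0], "jaw": 0},
    {"translation": [0, 1.22, -0.26], "delta_rot": [0, 0, 0], "jaw": 0},
    {"translation": [0, 1.63, -0.33], "delta_rot": [0, 0, 0], "jaw": 0},
    {"translation": [0, 2.17, -0.48], "delta_rot": [0, 0, 0], "jaw": 0},
    {"translation": [0, 2.95, -0.72], "delta_rot": [0, 0, 0], "jaw": 0}
  ]
}}

```text
time: 9.95
tool_pos: [0.5806, 0.1873, 0.233]
tool_rot: [0.171, 0.635, 0.728, 0.196]
contact_force: [0.5, 0.0, -1.3]
gripper_width: 0.079
grasp_force: 60.0
```

```bash
python3 - <<'E'
from plan import *
where()
rows([(38,42,30),(46,52,30),(54,65,30),(58,85,30),(58,110,30),(58,140,25),(58,170,20),(58,190,15)])
E
```

```text
W [30.1 33.8] th 30.2 T 0.1047 clear [19.1 12.7] F h 0.5 t -0.1 z -1.3 grip 59.95617628097534 t 9.95
(38, 42, 30) [29.9 23. ] [ 0.03  1.1  -0.31] [ 0.003  0.002 -0.003]
(46, 52, 30) [42.5 34.9] [ 0.04  2.29 -0.77] [ 0.003  0.002 -0.003]
(54, 65, 30) [57.8 48.3] [ 0.04  3.64 -1.5 ] [ 0.003  0.002 -0.003]
(58, 85, 30) [77.3 61.8] [ 0.04  4.99 -3.02] [ 0.003  0.002 -0.003]
(58, 110, 30) [100.3  74.3] [ 0.04  6.24 -5.19] [ 0.003  0.002 -0.003]
(58, 140, 25) [129.8  83.4] [ 0.04  7.86 -7.77] [ 0.09   0.002 -0.003]
(58, 170, 20) [159.7  98.8] [  0.04   9.47 -10.35] [ 0.177  0.002 -0.003]
(58, 190, 15) [180.  110.2] [  0.04  10.58 -12.06] [ 0.265  0.001 -0.003]
```

Request:
{"fn": "send_rows", "kwargs": {
  "steps": [
    {"translation": [0, 1.1, -0.3], "delta_rot": [0, 0, 0], "jaw": 0},
    {"translation": [0, 2.3, -0.8], "delta_rot": [0, 0, 0], "jaw": 0},
    {"translation": [0, 3.6, -1.5], "delta_rot": [0, 0, 0], "jaw": 0},
    {"translation": [0, 5.0, -3.0], "delta_rot": [0, 0, 0], "jaw": 0},
    {"translation": [0, 6.2, -5.2], "delta_rot": [0, 0, 0], "jaw": 0},
    {"translation": [0, 7.8, -7.8], "delta_rot": [0.09, 0, 0], "jaw": 0},
    {"translation": [0, 8.8, -9.0], "delta_rot": [0.18, 0, 0], "jaw": 0},
    {"translation": [0, 8.8, -9.0], "delta_rot": [0.26, 0, 0], "jaw": 0}
  ]
}}

```text
time: 10.75
tool_pos: [0.6131, 0.1918, 0.3616]
tool_rot: [0.089, 0.651, 0.746, 0.103]
contact_force: [0.4, 0.4, -0.3]
gripper_width: 0.085
grasp_force: 60.0
```

```bash
python3 - <<'E'
from h import *
show(); go([.478,-.232,.31],toolR(np.radians(-10.9)))
E
```

```text
time 10.75
joint_pos [ 0.1937 -0.1144  1.6015 -0.0153  1.3818  0.0586]
joint_vel [-0.0208  0.4852 -0.4762  0.0555  0.8488 -0.0329]
joint_efforts [ 8.75000e-02 -3.63176e+01 -3.76817e+01 -5.12000e-02 -1.49400e+00
  2.92000e-02]
tool_pos [0.6131 0.1918 0.3616]
tool_rot [0.0893 0.6513 0.7465 0.1027]
contact_force [ 0.399   0.358  -0.3486]
ft_torque [-0.0363  0.1682 -0.0206]
grasp_force 60.0374
gripper_width 0.0855
pos [0.6131 0.1918 0.3616] trans cm [-40.16 -19.81  -0.22] rot [ 0.2705 -0.0451  0.3242]
```

Request:
{"fn": "send_rows", "kwargs": {
  "steps": [
    {"translation": [-1.5, -0.7, 0], "delta_rot": [0.06, 0, 0.02], "jaw": 0},
    {"translation": [-4, -2, 0], "delta_rot": [0.12, 0, 0.05], "jaw": 0},
    {"translation": [-7.5, -3.7, 0], "delta_rot": [0.18, -0.02, 0.09], "jaw": 0},
    {"translation": [-11, -5.5, 0], "delta_rot": [0.23, -0.03, 0.13], "jaw": 0},
    {"translation": [-14.5, -7.2, 0], "delta_rot": [0.27, -0.045, 0.17], "jaw": 0},
    {"translation": [-18, -9, 0], "delta_rot": [0.27, -0.045, 0.21], "jaw": 0},
    {"translation": [-21.5, -10.6, 0], "delta_rot": [0.27, -0.045, 0.25], "jaw": 0},
    {"translation": [-24.5, -12.1, 0], "delta_rot": [0.27, -0.045, 0.29], "jaw": 0}
  ]
}}

```text
time: 11.55
tool_pos: [0.5288, -0.069, 0.3241]
tool_rot: [0.002, 0.761, 0.649, -0.003]
contact_force: [0.2, 0.6, -1.5]
gripper_width: 0.082
grasp_force: 59.9
```

```bash
python3 - <<'E'
from h import *
go([.478,-.232,.31],toolR(np.radians(-10.9)))
E
```

```text
pos [ 0.5288 -0.069   0.3241] trans cm [-16.89  -2.44   1.53] rot [-0.0017  0.0068  0.0316]
```

Request:
{"fn": "send_rows", "kwargs": {
  "steps": [
    {"translation": [-3, -0.5, 0.3], "delta_rot": [0, 0, 0.01], "jaw": 0},
    {"translation": [-6, -1, 0.5], "delta_rot": [0, 0, 0.03], "jaw": 0},
    {"translation": [-9, -1.4, 0.8], "delta_rot": [0, 0, 0.03], "jaw": 0},
    {"translation": [-12, -1.8, 1.1], "delta_rot": [0, 0, 0.03], "jaw": 0},
    {"translation": [-14, -2.2, 1.3], "delta_rot": [0, 0, 0.03], "jaw": 0},
    {"translation": [-15.2, -2.2, 1.4], "delta_rot": [0, 0, 0.03], "jaw": 0},
    {"translation": [-15.2, -2.2, 1.4], "delta_rot": [0, 0, 0.03], "jaw": 0},
    {"translation": [-15.2, -2.2, 1.4], "delta_rot": [0, 0, 0.03], "jaw": 0}
  ]
}}

```text
time: 12.35
tool_pos: [0.4836, -0.2137, 0.3107]
tool_rot: [0.001, 0.77, 0.638, -0.003]
contact_force: [0.0, 0.2, -0.9]
gripper_width: 0.081
grasp_force: 59.9
```

```bash
python3 - <<'E'
from h import *
go([.478,-.232,.31],toolR(np.radians(-10.9)))
f=snap('wrist'); cv2.imwrite('pics/w4.png',cv2.convertScaleAbs(f['pixels'],alpha=1.5,beta=15))
P=pts(f).reshape(-1,3); c,Rc=cur(); q=Rc.inv().apply(P-c)*1e3  # tool mm
g=f['pixels'].reshape(-1,3).max(1)
m=(q[:,0]>15)&(q[:,0]<120)&(abs(q[:,1])<15)&(q[:,2]>-25)&(q[:,2]<-5)
for a in (20,40,60,80,95,100,105): 
    k=m&(abs(q[:,0]-a)<3); print('lid',a,k.sum(),np.percentile(q[k,1],[2,98]).round(1) if k.any() else '',np.median(q[k,2]).round(1) if k.any() else '')
print('lid x max',q[m,0].max())
s=P[(P[:,2]>.131)&(P[:,2]<.146)&(P[:,1]<-.1)&(P[:,1]>-.31)&(P[:,0]>.5)&(P[:,0]<.6)]
print('slot',len(s),cv2.minAreaRect((s[:,:2]*1000).astype(np.float32)),s[:,2].max())
s=P[(P[:,2]>.1)&(P[:,2]<.118)&(P[:,1]<-.13)&(P[:,1]>-.28)&(P[:,0]>.53)&(P[:,0]<.56)]
E
```

```text
pos [ 0.4836 -0.2137  0.3107] trans cm [-1.91 -0.21  0.08] rot [-0.003   0.0064  0.0039]
lid 20 330 [-4.2  3.4] -12.8
lid 40 403 [-4.3  3.5] -12.9
lid 60 450 [-4.1  3.3] -12.9
lid 80 524 [-4.2  3.4] -13.0
lid 95 633 [-4.3  3.6] -13.1
lid 100 308 [-4.3  3.5] -12.9
lid 105 0  
lid x max 100.07797909833074
slot 1955 ((545.1393432617188, -208.19961547851562), (142.11492919921875, 28.779085159301758), 80.674072265625) 0.13782273067794218
```

View pics/w4.png

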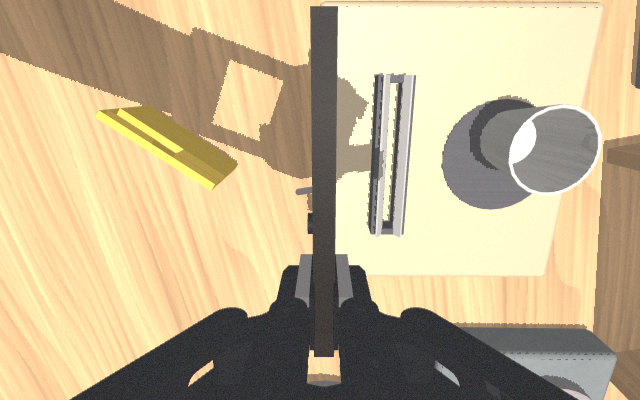

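The lid hangs square at column 323, level in the grip. The slot is seen beside it, from (395,75) to (388,235). Measuring the slot in the tool frame.

```bash
cat > slot.py <<'E'
from h import *
f=load('wrist'); P=pts(f).reshape(-1,3); c,Rc=cur()
B=np.array([.5451,-.2082]); 
a=np.radians(80); 
for it in range(3):
    y=np.array([np.cos(a),np.sin(a)]); x=np.array([y[1],-y[0]])
    d=P[:,:2]-B; X=d@x*1e3; Y=d@y*1e3; Z=P[:,2]*1e3
    k=(Z>133)&(Z<141)&(abs(X)<25)&(abs(Y)<60)
    res=[]
    for sg in (-1,1):
        kk=k&(X*sg>3); ed=[]
        for yy in range(-55,56,5):
            q=X[kk&(abs(Y-yy)<2.5)]
            if len(q)>4: ed.append((yy,np.median(q)))
        ed=np.array(ed); pf=np.polyfit(ed[:,0],ed[:,1],1); res.append(pf); print(sg,len(ed),pf.round(4))
    sl=np.mean([r[0] for r in res]); off=np.mean([r[1] for r in res]); a-=sl; B=B+x*off/1e3
    print('angle',np.degrees(a),'B',B)
y=np.array([np.cos(a),np.sin(a)]); x=np.array([y[1],-y[0]])
d=P[:,:2]-B; X=d@x*1e3; Y=d@y*1e3
k=(Z>125)&(Z<141)&(abs(X)<16); print('Y of all', np.percentile(Y[k&(abs(Y)<90)],[0,.5,99.5,100]))
for xx in range(-18,19,2):
    q=(abs(X-xx)<1)&(abs(Y)<50)&(Z>100)&(Z<150); print(xx,q.sum(),np.percentile(Z[q],[10,50,90]).round(1) if q.sum() else '')
for yy in range(-80,81,4):
    q=(abs(Y-yy)<2)&(abs(X)<4)&(Z>100)&(Z<150); print(yy,q.sum(),np.percentile(Z[q],[10,50,90]).round(1) if q.sum() else '',end=';')
print(); print('slot in tool mm', Rc.inv().apply(np.r_[B,.110]-c)*1e3)
E
python3 slot.py
```

```text
-1 23 [  0.0153 -10.9977]
1 23 [0.0135 9.5592]
angle 79.17494513542088 B [ 0.54439168 -0.2080751 ]
-1 23 [ 1.60000e-03 -1.02917e+01]
1 23 [-9.00000e-04  1.02723e+01]
angle 79.15440624885952 B [ 0.54438216 -0.20807328]
-1 23 [ 1.3000e-03 -1.0282e+01]
1 23 [-1.30000e-03  1.02818e+01]
angle 79.15443543216493 B [ 0.54438206 -0.20807326]
Y of all [-71.17040081 -70.16468713  70.9677582   71.06760819]
-18 223 [108.  108.8 109.9]
-16 546 [108.3 113.5 126.9]
-14 261 [127.9 128.9 129.7]
-12 379 [128.1 129.3 135.7]
-10 253 [133.9 135.3 136.6]
-8 193 [131.5 132.9 134.2]
-6 191 [128.6 130.  131.2]
-4 46 [127.2 128.  128.8]
-2 25 [108.5 109.3 110.1]
0 222 [108.1 108.9 109.9]
2 227 [108.  108.9 109.8]
4 228 [108.  109.  109.8]
6 767 [109.1 121.6 130. ]
8 340 [130.2 132.  133.5]
10 338 [133.3 134.9 136.3]
12 163 [134.5 135.5 136.3]
14 142 [128.2 129.  130. ]
16 102 [128.  128.7 129.6]
18 0 
-80 15 [108.  108.8 109.8];-76 0 ;-72 9 [128.  128.8 129.6];-68 31 [128.1 128.8 129.6];-64 79 [108.6 119.5 128.9];-60 18 [107.8 108.4 109.5];-56 20 [108.  108.5 109.1];-52 23 [108.  108.7 109.6];-48 20 [108.1 109
[... 205 characters left out ...]
 [108.2 109.2 109.9];-12 22 [108.3 108.9 109.7];-8 20 [108.1 108.8 109.3];-4 23 [108.1 108.9 109.7];0 24 [107.9 108.8 110. ];4 24 [108.1 109.2 109.8];8 22 [108.5 108.9 109.9];12 23 [107.2 108.8 109.6];16 27 [108.3 108.7 109.6];20 22 [108.  108.9 109.8];24 26 [108.  109.1 110. ];28 27 [108.2 108.9 109.9];32 21 [108.  109.5 110.2];36 26 [108.5 109.1 109.7];40 27 [108.  108.8 109.7];44 27 [108.2 109.1 109.8];48 28 [107.8 108.8 109.9];52 24 [107.8 108.6 109.9];56 29 [108.1 108.9 109.7];60 30 [107.7 109.1 110. ];64 32 [108.2 109.1 129.5];68 49 [128.1 128.8 129.7];72 38 [108.5 127.7 129.5];76 48 [108.2 109.1 109.8];80 46 [107.5 108.9 109.7];
slot in tool mm [ 17.64254125  59.37420576 200.33517363]
```

```bash
python3 - <<'E'
from h import *
c,Rc=cur(); Rt=toolR(np.radians(79.15-90)); y=Rt.apply([1,0,0]); x=Rt.apply([0,1,0])
B=np.array([.54438,-.20807,0]); p=B-y*.0381+x*.0004; p[2]=c[2]; go(p,Rt); p[2]=.145+.0871; go(p,Rt)
E
```

```text
pos [ 0.4836 -0.2133  0.3106] trans cm [-2.17  5.9  -0.  ] rot [-0.0031  0.0064  0.0037]
pos [ 0.4836 -0.2133  0.3106] trans cm [-2.12  5.93  7.85] rot [-0.0031  0.0064  0.0037]
```

Request:
{"fn": "send_rows", "kwargs": {
  "steps": [
    {"translation": [-0.5, 1.5, 0], "delta_rot": [0, 0, 0], "jaw": 0},
    {"translation": [-1.2, 3.5, 0], "delta_rot": [-0.003, 0.006, 0.004], "jaw": 0},
    {"translation": [-1.9, 5.2, 0], "delta_rot": [-0.003, 0.006, 0.004], "jaw": 0},
    {"translation": [-2.1, 5.9, 1], "delta_rot": [-0.003, 0.006, 0.004], "jaw": 0},
    {"translation": [-2.1, 5.9, 3], "delta_rot": [-0.003, 0.006, 0.004], "jaw": 0},
    {"translation": [-2.1, 5.9, 5], "delta_rot": [-0.003, 0.006, 0.004], "jaw": 0},
    {"translation": [-2.1, 5.9, 6.2], "delta_rot": [-0.003, 0.006, 0.004], "jaw": 0},
    {"translation": [-2.1, 5.9, 6.2], "delta_rot": [-0.003, 0.006, 0.004], "jaw": 0}
  ]
}}

```text
time: 13.2
tool_pos: [0.5357, -0.2444, 0.2451]
tool_rot: [-0.003, 0.771, 0.637, -0.001]
contact_force: [-0.3, -0.1, -1.1]
gripper_width: 0.079
grasp_force: 59.9
```

```bash
cat > chk.py <<'E'
from h import *
c,Rc=cur(); Rt=toolR(np.radians(79.15-90)); y=Rt.apply([1,0,0]); x=Rt.apply([0,1,0])
B=np.array([.54438,-.20807,0]); p=B-y*.0381+x*.0004; p[2]=.145+.0871; go(p,Rt)
for n in ('wrist','scene','top'):
    f=snap(n); P=pts(f).reshape(-1,3); d=P-B; X=d@x*1e3; Y=d@y*1e3; Z=P[:,2]*1e3; g=f['pixels'].reshape(-1,3).max(1)
    out=[]
    for sg in (-1,1):
        for Zl in ((133,140),):
            k=(Z>Zl[0])&(Z<Zl[1])&(X*sg>4)&(X*sg<18)&(abs(Y)<60)&(g>70); out.append((sg,k.sum(),np.median(X[k]).round(2) if k.any() else None))
    k=(g<75)&(abs(Y)<70)&(abs(X)<15)&(Z>150)&(Z<c[2]*1e3+16)
    print(n,'lips',out,'lid pts',k.sum(),'X',np.percentile(X[k],[2,50,98]).round(1) if k.any() else '','Y',np.percentile(Y[k],[.5,99.5]).round(1) if k.any() else '', 'Z',np.percentile(Z[k],[.5,99.5]).round(1) if k.any() else '')
E
python3 chk.py; python3 - <<'E'
import sys; sys.path.insert(0,'.')
from h import *
f=load('scene'); cv2.imwrite('pics/s2.png',cv2.resize(f['pixels'][90:240,130:290],None,fx=4,fy=4,interpolation=cv2.INTER_CUBIC))
E
```

```text
pos [ 0.5357 -0.2444  0.2451] trans cm [-0.08  0.22  1.3 ] rot [-0.0056 -0.0012 -0.0003]
wrist lips [(-1, np.int64(150), np.float64(-11.36)), (1, np.int64(1015), np.float64(10.49))] lid pts 9114 X [-11.8  -1.9  12.4] Y [-60.   62.2] Z [238.2 260.4]
scene lips [(-1, np.int64(100), np.float64(-8.5)), (1, np.int64(26), np.float64(12.08))] lid pts 935 X [-3.   2.5  9.2] Y [-58.5  67.2] Z [161.4 260.9]
top lips [(-1, np.int64(1), np.float64(-12.8)), (1, np.int64(0), None)] lid pts 234 X [-8.8 -7.5 -0.4] Y [-10.9  67.5] Z [160.3 260.7]
```

View pics/s2.png

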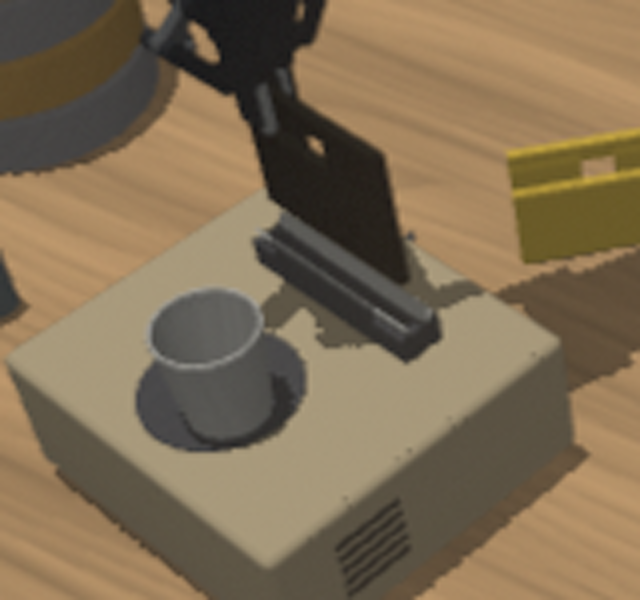

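The lid is above the slot, about 2 mm off towards the robot. I'll correct that and lower it into the lips.

Request:
{"fn": "send_rows", "kwargs": {
  "steps": [
    {"translation": [-0.05, 0.1, 0], "delta_rot": [-0.003, 0, 0], "jaw": 0},
    {"translation": [-0.1, 0.2, 0], "delta_rot": [-0.006, 0, 0], "jaw": 0},
    {"translation": [-0.1, 0.22, 0.2], "delta_rot": [-0.006, 0, 0], "jaw": 0},
    {"translation": [-0.1, 0.22, 0.5], "delta_rot": [-0.006, 0, 0], "jaw": 0},
    {"translation": [-0.1, 0.22, 0.8], "delta_rot": [-0.006, 0, 0], "jaw": 0},
    {"translation": [-0.1, 0.22, 1.1], "delta_rot": [-0.006, 0, 0], "jaw": 0},
    {"translation": [-0.1, 0.22, 1.3], "delta_rot": [-0.006, 0, 0], "jaw": 0},
    {"translation": [-0.1, 0.22, 1.3], "delta_rot": [-0.006, 0, 0], "jaw": 0}
  ]
}}

```text
time: 14.15
tool_pos: [0.5385, -0.2471, 0.2345]
tool_rot: [0.002, 0.771, 0.637, 0.001]
contact_force: [-0.0, 0.2, -0.1]
gripper_width: 0.084
grasp_force: 59.9
```

```bash
python3 chk.py
```

```text
pos [ 0.5385 -0.2471  0.2345] trans cm [ 0.13 -0.12  0.24] rot [ 0.0043  0.0004 -0.0012]
wrist lips [(-1, np.int64(1097), np.float64(-9.91)), (1, np.int64(835), np.float64(10.96))] lid pts 9036 X [-12.7   1.   12.7] Y [-62.1  60.1] Z [227.9 249.6]
scene lips [(-1, np.int64(8), np.float64(-7.49)), (1, np.int64(29), np.float64(11.38))] lid pts 944 X [-0.8  5.4  9.8] Y [-58.7  65. ] Z [151.1 250.2]
top lips [(-1, np.int64(3), np.float64(-13.45)), (1, np.int64(0), None)] lid pts 273 X [-6.3 -5.   2. ] Y [-11.3  66.4] Z [151.6 250.3]
```

Request:
{"fn": "send_rows", "kwargs": {
  "steps": [
    {"translation": [0.08, -0.08, 0], "delta_rot": [0.004, 0, 0], "jaw": 0},
    {"translation": [0.08, -0.08, 0], "delta_rot": [0.004, 0, 0], "jaw": 0},
    {"translation": [0.08, -0.08, 0.2], "delta_rot": [0.004, 0, 0], "jaw": 0},
    {"translation": [0.08, -0.08, 0.4], "delta_rot": [0.004, 0, 0], "jaw": 0},
    {"translation": [0.08, -0.08, 0.6], "delta_rot": [0.004, 0, 0], "jaw": 0},
    {"translation": [0.08, -0.08, 0.8], "delta_rot": [0.004, 0, 0], "jaw": 0},
    {"translation": [0.08, -0.08, 0.8], "delta_rot": [0.004, 0, 0], "jaw": 0},
    {"translation": [0.08, -0.08, 0.8], "delta_rot": [0.004, 0, 0], "jaw": 0}
  ]
}}

```text
time: 15.1
tool_pos: [0.5381, -0.2463, 0.227]
tool_rot: [0.001, 0.771, 0.637, 0.0]
contact_force: [0.9, -0.4, -1.1]
gripper_width: 0.08
grasp_force: 59.9
```

```bash
python3 chk.py; python3 -c "
from h import *; show()"
```

```text
pos [ 0.5381 -0.2463  0.227 ] trans cm [ 0.06 -0.07 -0.51] rot [ 0.001   0.0006 -0.0012]
wrist lips [(-1, np.int64(1182), np.float64(-9.9)), (1, np.int64(1156), np.float64(10.55))] lid pts 8999 X [-12.7   0.5  12.7] Y [-61.3  60.8] Z [220.5 242.2]
scene lips [(-1, np.int64(2), np.float64(-8.94)), (1, np.int64(25), np.float64(11.5))] lid pts 873 X [-2.1  4.6  9.4] Y [-57.   65.6] Z [150.6 242.8]
top lips [(-1, np.int64(3), np.float64(-12.32)), (1, np.int64(0), None)] lid pts 247 X [-7.3 -5.8  1.4] Y [-9.  66.8] Z [150.6 242.8]
time 15.25
joint_pos [-5.5480e-01 -1.4500e-02  1.7113e+00 -2.0000e-04  1.4432e+00 -3.6420e-01]
joint_vel [-0.0012 -0.0008  0.0002  0.0016  0.0001 -0.0008]
joint_efforts [-1.20000e-03 -3.66370e+01 -3.72838e+01  3.77000e-02  1.08000e-02
  0.00000e+00]
tool_pos [ 0.5383 -0.2463  0.2273]
tool_rot [8.000e-04 7.712e-01 6.366e-01 2.000e-04]
contact_force [-0.1847 -1.0136 -0.7932]
ft_torque [-0.0464  0.0601  0.0236]
grasp_force 59.9371
gripper_width 0.0796
```

Request:
{"fn": "send_rows", "kwargs": {
  "steps": [
    {"translation": [0, -0.03, 0.25], "delta_rot": [0, 0, 0], "jaw": 0},
    {"translation": [0, -0.03, 0.5], "delta_rot": [0, 0, 0], "jaw": 0},
    {"translation": [0, -0.03, 0.75], "delta_rot": [0, 0, 0], "jaw": 0},
    {"translation": [0, -0.03, 1.0], "delta_rot": [0, 0, 0], "jaw": 0},
    {"translation": [0, -0.03, 1.2], "delta_rot": [0, 0, 0], "jaw": 0},
    {"translation": [0, -0.03, 1.4], "delta_rot": [0, 0, 0], "jaw": 0},
    {"translation": [0, -0.03, 1.5], "delta_rot": [0, 0, 0], "jaw": 0},
    {"translation": [0, -0.03, 1.5], "delta_rot": [0, 0, 0], "jaw": 0}
  ]
}}

```text
time: 16.05
tool_pos: [0.5378, -0.2462, 0.2119]
tool_rot: [0.001, 0.771, 0.637, 0.0]
contact_force: [-0.1, -0.0, -0.8]
gripper_width: 0.085
grasp_force: 59.9
```

Request:
{"fn": "send_rows", "kwargs": {
  "steps": [
    {"translation": [0, 0, 0.2], "delta_rot": [0, 0, 0], "jaw": 0},
    {"translation": [0, 0, 0.4], "delta_rot": [0, 0, 0], "jaw": 0},
    {"translation": [0, 0, 0.6], "delta_rot": [0, 0, 0], "jaw": 0},
    {"translation": [0, 0, 0.8], "delta_rot": [0, 0, 0], "jaw": 0},
    {"translation": [0, 0, 1.0], "delta_rot": [0, 0, 0], "jaw": 0},
    {"translation": [0, 0, 1.15], "delta_rot": [0, 0, 0], "jaw": 0},
    {"translation": [0, 0, 1.25], "delta_rot": [0, 0, 0], "jaw": 0},
    {"translation": [0, 0, 1.25], "delta_rot": [0, 0, 0], "jaw": 0}
  ]
}}

```text
time: 16.85
tool_pos: [0.5379, -0.2462, 0.1994]
tool_rot: [0.001, 0.771, 0.637, 0.0]
contact_force: [0.1, -0.2, -1.9]
gripper_width: 0.081
grasp_force: 59.9
```

Request:
{"fn": "send_rows", "kwargs": {
  "steps": [
    {"translation": [0, 0, 0.05], "delta_rot": [0, 0, 0], "jaw": 0},
    {"translation": [0, 0, 0.1], "delta_rot": [0, 0, 0], "jaw": 0},
    {"translation": [0, 0, 0.15], "delta_rot": [0, 0, 0], "jaw": 0},
    {"translation": [0, 0, 0.2], "delta_rot": [0, 0, 0], "jaw": 0},
    {"translation": [0, 0, 0.2], "delta_rot": [0, 0, 0], "jaw": 0},
    {"translation": [0, 0, 0.2], "delta_rot": [0, 0, 0], "jaw": 0},
    {"translation": [0, 0, 0.2], "delta_rot": [0, 0, 0], "jaw": 0},
    {"translation": [0, 0, 0.2], "delta_rot": [0, 0, 0], "jaw": 0}
  ]
}}

```text
time: 17.65
tool_pos: [0.5379, -0.2463, 0.1977]
tool_rot: [0.001, 0.771, 0.637, 0.0]
contact_force: [-0.0, -0.5, -0.6]
gripper_width: 0.081
grasp_force: 59.9
```

Still no floor contact. Expected home is TCP z ≈ 0.197, so I'll feel down another 1 mm.

Request:
{"fn": "send_rows", "kwargs": {
  "steps": [
    {"translation": [0, 0, 0.03], "delta_rot": [0, 0, 0], "jaw": 0},
    {"translation": [0, 0, 0.06], "delta_rot": [0, 0, 0], "jaw": 0},
    {"translation": [0, 0, 0.09], "delta_rot": [0, 0, 0], "jaw": 0},
    {"translation": [0, 0, 0.1], "delta_rot": [0, 0, 0], "jaw": 0},
    {"translation": [0, 0, 0.1], "delta_rot": [0, 0, 0], "jaw": 0},
    {"translation": [0, 0, 0.1], "delta_rot": [0, 0, 0], "jaw": 0},
    {"translation": [0, 0, 0.1], "delta_rot": [0, 0, 0], "jaw": 0},
    {"translation": [0, 0, 0.1], "delta_rot": [0, 0, 0], "jaw": 0}
  ]
}}

```text
time: 18.45
tool_pos: [0.5379, -0.2463, 0.1966]
tool_rot: [0.001, 0.771, 0.637, 0.0]
contact_force: [-0.5, 0.6, -1.2]
gripper_width: 0.083
grasp_force: 59.9
```

Request:
{"fn": "send_rows", "kwargs": {
  "steps": [
    {"translation": [0, 0, 0.03], "delta_rot": [0, 0, 0], "jaw": 0},
    {"translation": [0, 0, 0.06], "delta_rot": [0, 0, 0], "jaw": 0},
    {"translation": [0, 0, 0.09], "delta_rot": [0, 0, 0], "jaw": 0},
    {"translation": [0, 0, 0.1], "delta_rot": [0, 0, 0], "jaw": 0},
    {"translation": [0, 0, 0.1], "delta_rot": [0, 0, 0], "jaw": 0},
    {"translation": [0, 0, 0.1], "delta_rot": [0, 0, 0], "jaw": 0},
    {"translation": [0, 0, 0.1], "delta_rot": [0, 0, 0], "jaw": 0},
    {"translation": [0, 0, 0.1], "delta_rot": [0, 0, 0], "jaw": 0}
  ]
}}

```text
time: 19.25
tool_pos: [0.5381, -0.2463, 0.1962]
tool_rot: [0.001, 0.771, 0.637, 0.0]
contact_force: [-2.0, 1.8, 4.5]
gripper_width: 0.082
grasp_force: 60.8
```

The lid is on the floor of the slot: 4.5 N up at the expected depth. Opening a little, then backing straight up.

Request:
{"fn": "send_rows", "kwargs": {
  "steps": [
    {"translation": [0, 0, 0.05], "delta_rot": [0, 0, 0], "jaw": 0.8},
    {"translation": [0, 0, 0.05], "delta_rot": [0, 0, 0], "jaw": 1.0},
    {"translation": [0, 0, 0.05], "delta_rot": [0, 0, 0], "jaw": 1.3},
    {"translation": [0, 0, 0.05], "delta_rot": [0, 0, 0], "jaw": 1.6},
    {"translation": [0, 0, 0.05], "delta_rot": [0, 0, 0], "jaw": 2.0},
    {"translation": [0, 0, 0.05], "delta_rot": [0, 0, 0], "jaw": 2.5},
    {"translation": [0, 0, 0.05], "delta_rot": [0, 0, 0], "jaw": 2.5},
    {"translation": [0, 0, 0.05], "delta_rot": [0, 0, 0], "jaw": 2.5}
  ]
}}

```text
time: 20.05
tool_pos: [0.5379, -0.2463, 0.1951]
tool_rot: [0.001, 0.771, 0.637, 0.0]
contact_force: [-1.2, 0.2, -0.6]
gripper_width: 0.294
grasp_force: 0.0
```

Request:
{"fn": "send_rows", "kwargs": {
  "steps": [
    {"translation": [0, 0, -0.5], "delta_rot": [0, 0, 0], "jaw": 2.5},
    {"translation": [0, 0, -1.5], "delta_rot": [0, 0, 0], "jaw": 2.5},
    {"translation": [0, 0, -3], "delta_rot": [0, 0, 0], "jaw": 2.5},
    {"translation": [0, 0, -5], "delta_rot": [0, 0, 0], "jaw": 2.5},
    {"translation": [0, 0, -7], "delta_rot": [0, 0, 0], "jaw": 2.5},
    {"translation": [0, 0, -9], "delta_rot": [0, 0, 0], "jaw": 2.5},
    {"translation": [0, 0, -10], "delta_rot": [0, 0, 0], "jaw": 2.5},
    {"translation": [0, 0, -10], "delta_rot": [0, 0, 0], "jaw": 2.5}
  ]
}}

```text
time: 20.85
tool_pos: [0.5387, -0.2467, 0.2984]
tool_rot: [0.003, 0.771, 0.637, 0.001]
contact_force: [-0.6, -0.7, 0.5]
gripper_width: 0.292
grasp_force: 0.0
```

```bash
python3 chk.py; python3 - <<'E'
from h import *
f=load('scene'); cv2.imwrite('pics/s3.png',np.vstack([f['pixels'][100:380,110:480]]).repeat(2,0).repeat(2,1))
E
```

```text
pos [ 0.5387 -0.2467  0.2984] trans cm [ 0.11 -0.17  6.63] rot [ 0.006   0.0026 -0.0011]
wrist lips [(-1, np.int64(694), np.float64(-9.86)), (1, np.int64(662), np.float64(10.43))] lid pts 3665 X [-14.1   0.4  14.1] Y [-60.3  61. ] Z [207.4 314.1]
scene lips [(-1, np.int64(2), np.float64(-8.94)), (1, np.int64(25), np.float64(11.74))] lid pts 694 X [-13.2   4.4   7. ] Y [-57.7  65.4] Z [150.5 312.7]
top lips [(-1, np.int64(3), np.float64(-13.02)), (1, np.int64(0), None)] lid pts 221 X [-7.  -5.6  1.5] Y [-19.3  67.4] Z [150.4 213.4]
```

View pics/s3.png

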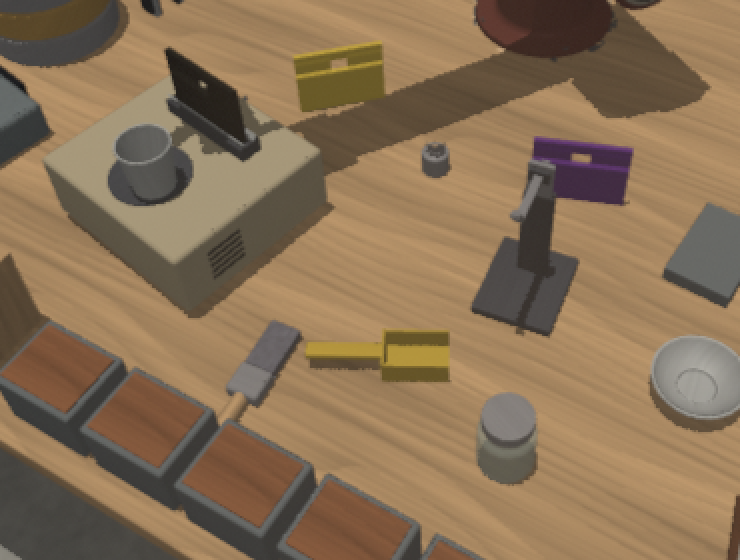

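The picture shows the lid standing in the slot at crop (205,95), the bystanders undisturbed, and the gripper well clear.

```bash
python3 -c "
from h import *
f=load('wrist'); P=pts(f).reshape(-1,3); k=(P[:,2]>.195)&(P[:,2]<.22)&(abs(P[:,0]-.545)<.03)&(P[:,1]>-.22)&(P[:,1]<-.14); print('lid top',np.median(P[k,2]))
print(job_done())"
```

```text
lid top 0.20895317339426853
the job is handed in; nothing more can be done
None
```

The smoked lid is off the hook and standing upright, fully home, in the meter slot. It is released, nothing else looks moved in the last scene picture, and the job is handed in.

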